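# Serve a scoop of chocolates from the counter pan

### The arm

A 6-joint arm with a two-finger parallel gripper is mounted at the origin on a cart in front of the work surface, level with it; the furniture and walls round the work are solid. World frame = base frame: x ahead of the robot, y to its left, z up, the work surface at z = 0. Lengths are in m, angles in degrees, forces in N, time in s.
With the tool pointing down it reaches from about 0.4 to 0.825 m from the base axis. Payload 7 kg.
Tool frame: the origin (TCP) lies on the centre line of the jaws, within the pads' length; the fingertips stand 14 mm ahead of it and the grasp point (between the pads) lies 5 mm behind it; z points along the fingers, y is the line along which they close (so a half turn about z gives the same grasp; the last joint's range is limited). The gripper opens to 88 mm and grips with 3 to 60 N. Pads are 19 mm wide; open, the fingers measure 130 mm over their backs; the gripper's body (78 mm by 193 mm) begins 47 mm behind the grasp point.
Start: joints at [86.58, 20.546, 0.682, 0, -70.136, -16.507], TCP at [0.23, 0.635, 0.22] pointing down, gripper open.
Joint ranges: [-176.03, 176.03], [-82.01, 121.73], [-58.28, 71.71], [-173.87, 95.51], [-174.79, -0.11], [-173.66, 173.66]. Speed limits (degrees/s): [136.94, 136.94, 172.46, 180, 180, 180].

### API

Orientations are given as [roll, pitch, yaw] about the fixed x, y, z axes, in that order (R = Rz(yaw) Ry(pitch) Rx(roll)).
In Python, from plant import r gives the robot as it stands.
- The arm moves only by the tool send_rows, never from a script. Its argument "steps" is a list of rows, each an object with "dp": the shift along the tool's x, y, z in mm, a list of three; "roll": the turn about the tool's z in rad; "jaw": the opening in per cent of the stroke, from 0 (shut) to 100 (fully open). In form: [{"dp": [tx, ty, tz], "roll": roll, "jaw": jaw}, ...]. A call has 1 to 5 rows; each row is the pose to reach, as a shift and turn from the pose commanded when the call began, along the tool's axes at that moment; what a row does not reach only later rows make up. A row lasts 1/8 s, in which the tool goes at most 62.5 mm and 10.7 degrees, less where a joint would pass 70% of its speed; a pose out of reach is approached as far as the arm can. A call with a gripper value outside its range is refused whole. The fingers move at their own pace and stop on an object; "newtons" is the grip in N (left out, the last holds). Time passes only in rows, so rows that repeat a pose let the fingers close. It gives the time, the measured TCP pose, the force, the opening and the grip force at its end, in the units of the state.
- r.get_state(): the state, without advancing time (a new reading comes with each control period).
- r.capture(name): name is "scene" or "top" or "wrist"; returns a dict with "image" (420x560x3 uint8, blue, green, red), "K" (3x3 intrinsics, pixels), "rvec" (rotation vector, rad) and "tvec" (3), from world to camera coordinates, as OpenCV has them. Camera axes: x right, y down, z forward; pixel columns grow to the right and rows downward; lengths in m; the calibration is good to about 2 mm. A picture is of the moment at which its call begins. There is no depth.
- r.close_job(): hands the job in; it is judged then, once.
The state is a dict: "time_s": time; "joints": joint angles; "qd": joint speeds; "joint_torque": joint torques, N m; "tcp_pos": TCP position; "eef_rot": TCP orientation; "contact_force": force on the tool from outside, world axes, zero at the start; "moment": the same for the moment, N m; "gripper_width": finger opening in m; "gripper_force": force on a finger pad.
Only numpy, scipy, OpenCV 4.12 (cv2) and the standard library are available. Lean on these libraries where they do the work, as an engineer would, in place of code of your own. Each camera call takes 0.05 s, during which the arm holds its last target. There are 200 camera calls.

### The job

The scoop has been left lying on its back: pick it up, stand it on its base on the green bar mat and let go, so that it can be taken again by its upright handle. Then scoop at least two of the three foil-wrapped chocolates together out of the steel pan (its corner makes a good backstop), tip them into the white bowl and stand the scoop on its base on the bar mat again. Do not touch the chocolates with the gripper, let none end up outside pan and bowl, and leave the bowl, jar, shaker and cup where they stand.

Things in the scene. Friction and masses are not known exactly. Their poses are not given: they have to be found in the camera images.
- scoop: Steel counter scoop with black handle, about 220 g. Origin under the middle of its flat blade; x towards the open lip, y across, z up along the handle when it stands on its base. Starts lying on its back (own x up, handle level, origin 56 mm above the worktop). Side walls 26 mm high from x = -42 to +22 mm, inside width 55 mm; back wall 40 mm high at x = -42..-39 mm.
- scoop_lip (a point): Middle of the straight lip, scoop frame [42, 0, 0] mm. Axes as the scoop. The blade is 2 mm thick and 60 mm wide, flat from x = -42 to +42 mm; its last 20 mm before the lip has no side walls.
- scoop_grip (a point): On the axis of the upright handle, scoop frame [-48, 0, 115] mm. Axes as the scoop. The handle is a bar 16 mm thick in x and 18 mm wide in y; black grip from z = 48 to 140 mm, top at 143 mm.
- scoop_heel (a point): Rear edge of the base, scoop frame [-56, 0, 0] mm. Axes as the scoop. Heel block 60 mm wide, 10 mm high, x = -56..-42 mm; the whole base x = -56..+42 mm is flat. Centre of mass near [-20, 0, 21] mm: resting on this edge, the scoop tips onto its base by itself once the handle is raised more than about 30 degrees from lying.
- scoop_pocket (a point): Middle of the space inside the scoop where the chocolates ride, scoop frame [-8, 0, 14] mm. Axes as the scoop.
- bar_mat: Flat green ribbed bar mat, 160 mm along its x, 140 mm along its y, 4.5 mm thick, fixed; origin at the centre of its underside.
- pan: Open steel counter pan, fixed. Origin at the centre of its underside; long side along its y. Inside 130 mm in x by 220 mm in y, inner floor 3 mm above the underside, walls 3 mm thick, rolled rim top at 50 mm; outside 144 by 234 mm over the rim. The chocolates start near the inner corner at -x, +y.
- choc_red: Red foil-wrapped chocolate, a hard ball 24 mm in diameter, about 12 g, loose in the pan; the origin is its centre. It rolls freely; foil on the polished pan and scoop is slippery (friction about 0.25).
- choc_gold: Brass-gold foil-wrapped chocolate, a hard ball 24 mm in diameter, about 12 g, loose in the pan; the origin is its centre. It rolls freely; foil on the polished pan and scoop is slippery (friction about 0.25).
- choc_blue: Blue foil-wrapped chocolate, a hard ball 24 mm in diameter, about 12 g, loose in the pan; the origin is its centre. It rolls freely; foil on the polished pan and scoop is slippery (friction about 0.25).
- bowl: White round ceramic bowl, open at the top, loose, 350 g; 130 mm across the rim, 52 mm high; origin at the centre of its underside. The chocolates go in here.
- cocoa_jar: Bystander: spice jar with green label and dark lid, 44 mm wide, 105 mm tall; origin at the centre of its underside.
- shaker: Bystander: sugar shaker with grey top, 44 mm wide, 90 mm tall; origin at the centre of its underside.
- handbag (a point): Fixed obstacle: tall brown handbag with upright handles, footprint 133 x 316 mm standing diagonally (it covers parts of x 0.485..0.785, y -0.245..0.040 m; its nearest corner is at about [0.49, -0.16]), about 0.3 m tall. This point is the middle of its underside. It stands between mat, bowl and jar: carry the scoop round its front (the robot side).
- cup: Bystander: white cup standing upside down, 74 x 100 x 55 mm with its handle; origin at its underside, near the middle.

How it is judged (in metres and radians):
On the way, in this order (a step that is already met when the one before it is completed fails the run):
1. the scoop stands on its base on the bar mat, let go (angle between scoop's own z axis and vertical below 0.12 rad and horizontal distance between scoop and bar_mat below 0.065 m and height (world z) of scoop below 0.012 m and contact force between the fingers and scoop below 0.1 N and linear speed of scoop below 0.03 m/s), for 0.3 s.
2. at least two chocolates ride in the scoop, lifted clear above the pan ((distance between each of choc_red, choc_gold and scoop_pocket below 0.045 m or distance between each of choc_red, choc_blue and scoop_pocket below 0.045 m or distance between each of choc_gold, choc_blue and scoop_pocket below 0.045 m) and height (world z) of scoop above 0.065 m), for 0.2 s.
3. at least two chocolates lie in the bowl ((((horizontal distance between choc_red and bowl below 0.06 m and z of choc_red in the frame of bowl between 0 and 0.06 m) and (horizontal distance between choc_gold and bowl below 0.06 m and z of choc_gold in the frame of bowl between 0 and 0.06 m)) or ((horizontal distance between choc_red and bowl below 0.06 m and z of choc_red in the frame of bowl between 0 and 0.06 m) and (horizontal distance between choc_blue and bowl below 0.06 m and z of choc_blue in the frame of bowl between 0 and 0.06 m)) or ((horizontal distance between choc_gold and bowl below 0.06 m and z of choc_gold in the frame of bowl between 0 and 0.06 m) and (horizontal distance between choc_blue and bowl below 0.06 m and z of choc_blue in the frame of bowl between 0 and 0.06 m)))), for 0.2 s.
At the end, for the whole second after the job is handed in: At least two chocolates lie in the bowl and the third in the bowl or the pan; the bowl stands upright; the scoop stands on its base on the bar mat (upright within 7 degrees, its origin within 65 mm of the mat's centre), released and at rest (all of step 1 and (((horizontal distance between choc_red and bowl below 0.06 m and z of choc_red in the frame of bowl between 0 and 0.06 m) and (horizontal distance between choc_gold and bowl below 0.06 m and z of choc_gold in the frame of bowl between 0 and 0.06 m)) or ((horizontal distance between choc_red and bowl below 0.06 m and z of choc_red in the frame of bowl between 0 and 0.06 m) and (horizontal distance between choc_blue and bowl below 0.06 m and z of choc_blue in the frame of bowl between 0 and 0.06 m)) or ((horizontal distance between choc_gold and bowl below 0.06 m and z of choc_gold in the frame of bowl between 0 and 0.06 m) and (horizontal distance between choc_blue and bowl below 0.06 m and z of choc_blue in the frame of bowl between 0 and 0.06 m))) and ((horizontal distance between choc_red and bowl below 0.06 m and z of choc_red in the frame of bowl between 0 and 0.06 m) or (x of choc_red in the frame of pan between -0.068 and 0.068 m and y of choc_red in the frame of pan between -0.113 and 0.113 m and z of choc_red in the frame of pan between 0 and 0.045 m)) and ((horizontal distance between choc_gold and bowl below 0.06 m and z of choc_gold in the frame of bowl between 0 and 0.06 m) or (x of choc_gold in the frame of pan between -0.068 and 0.068 m and y of choc_gold in the frame of pan between -0.113 and 0.113 m and z of choc_gold in the frame of pan between 0 and 0.045 m)) and ((horizontal distance between choc_blue and bowl below 0.06 m and z of choc_blue in the frame of bowl between 0 and 0.06 m) or (x of choc_blue in the frame of pan between -0.068 and 0.068 m and y of choc_blue in the frame of pan between -0.113 and 0.113 m and z of choc_blue in the frame of pan between 0 and 0.045 m)) and angle between bowl's own z axis and vertical below 0.15 rad); the robot touches nothing.
It fails at once if the gripper touches a chocolate (contact force between any of the arm, the fingers and choc_red above 0.3 N or contact force between any of the arm, the fingers and choc_gold above 0.3 N or contact force between any of the arm, the fingers and choc_blue above 0.3 N).
It fails at once if the cocoa jar is pushed more than 30 mm or tipped over (distance of cocoa_jar from where it was at the start of the episode above 0.03 m or angle between cocoa_jar's own z axis and vertical above 0.5 rad).
It fails at once if the sugar shaker is pushed more than 30 mm or tipped over (distance of shaker from where it was at the start of the episode above 0.03 m or angle between shaker's own z axis and vertical above 0.5 rad).
It fails at once if the upturned cup is pushed more than 30 mm or tipped over (distance of cup from where it was at the start of the episode above 0.03 m or angle between cup's own z axis and vertical above 0.5 rad).
It fails at once if the bowl is pushed more than 50 mm or tipped by more than 30 degrees (distance of bowl from where it was at the start of the episode above 0.05 m or angle between bowl's own z axis and vertical above 0.52 rad).
It also fails if it takes over 72 s, if anything falls off the work surface, if the arm or the gripper's body presses on something with over 40 N, if the wrist force passes 120 N, or if a joint passes its speed limit or range.

## Working session

There is one attempt and no reset: what is moved stays moved. The work goes in short steps, Python scripts to look and compute and a tool call to move; the robot and the scene stay as the last step left them, time stands still between calls to the robot, and variables do not carry over. Pictures are saved under pics/ and viewed, at most 10 in all, crops included, and the job is handed in when it is done.

Besides the shell and the picture viewer there is one more tool, called in YAML: its name, and indented under it one key for each argument. send_rows: Moves the arm, as the interface text tells. Its arguments: {"type":"object","properties":{"steps":{"type":"array","items":{"type":"object","properties":{"dp":{"type":"array","items":{"type":"number"}},"roll":{"type":"number"},"jaw":{"type":"number"}}}},"newtons":{"type":"number"}},"required":["steps"]}

```bash
ls; mkdir -p pics; cat > h.py <<'E'
import numpy as np, cv2
from plant import r
from scipy.spatial.transform import Rotation as R
def cap(n):
    c=r.capture(n); c['R']=cv2.Rodrigues(np.array(c['rvec'],float))[0]; c['t']=np.array(c['tvec'],float).ravel(); c['K']=np.array(c['K']); return c
def ray(c,uv):
    d=c['R'].T@np.linalg.inv(c['K'])@np.array([uv[0],uv[1],1.]); return -c['R'].T@c['t'],d
def onz(c,uv,z):
    o,d=ray(c,uv); return o+d*(z-o[2])/d[2]
def proj(c,p):
    q=c['K']@(c['R']@np.array(p,float)+c['t']); return q[:2]/q[2]
def go(p,yaw=None):
    "tool-frame dp (mm) and roll to reach world TCP p, yaw deg of tool x"
    s=r.get_state(); M=R.from_euler('xyz',s['eef_rot'],degrees=True).as_matrix()
    dp=M.T@(np.array(p)-s['tcp_pos'])*1000
    y0=np.degrees(np.arctan2(M[1,0],M[0,0])); ro=None if yaw is None else np.radians(-((yaw-y0+180)%360-180))
    print('dp',dp.round(1),'roll',ro,'yaw0',y0.round(2),'tcp',np.round(s['tcp_pos'],4),'t',s['time_s'])
E
python3 - <<'E'
from h import *
s=r.get_state(); print({k:np.round(v,3).tolist() for k,v in s.items()})
c={n:cap(n) for n in('scene','top','wrist')}
for n in c: cv2.imwrite(f'pics/{n}0.png',c[n]['image']); print(n,(-c[n]['R'].T@c[n]['t']).round(3),c[n]['K'][0,0])
big=np.hstack([cv2.resize(c[n]['image'],(400,300)) for n in('scene','wrist')]); cv2.imwrite('pics/sw.png',big)
cv2.imwrite('pics/top0b.png',cv2.resize(c['top']['image'],(800,600)))
E
```

```text
pics
{'time_s': 0.0, 'joints': [86.578, 20.589, 0.633, -0.02, -70.135, -16.507], 'qd': [0.055, 0.052, 0.024, 0.064, -0.084, -0.03], 'joint_torque': [-0.002, -58.272, 29.305, 6.997, 0.007, -0.0], 'tcp_pos': [0.23, 0.634, 0.219], 'eef_rot': [179.907, -0.008, -19.936], 'contact_force': [0.022, -0.117, 0.111], 'moment': [0.005, -0.05, 0.016], 'gripper_force': 0.0, 'gripper_width': 0.088}
scene [0.164 0.672 0.848] 433.3159394026793
top [ 0.417 -0.07   1.676] 541.8053335268521
wrist [0.307 0.607 0.385] 310.9213348627626
```

View pics/top0b.png

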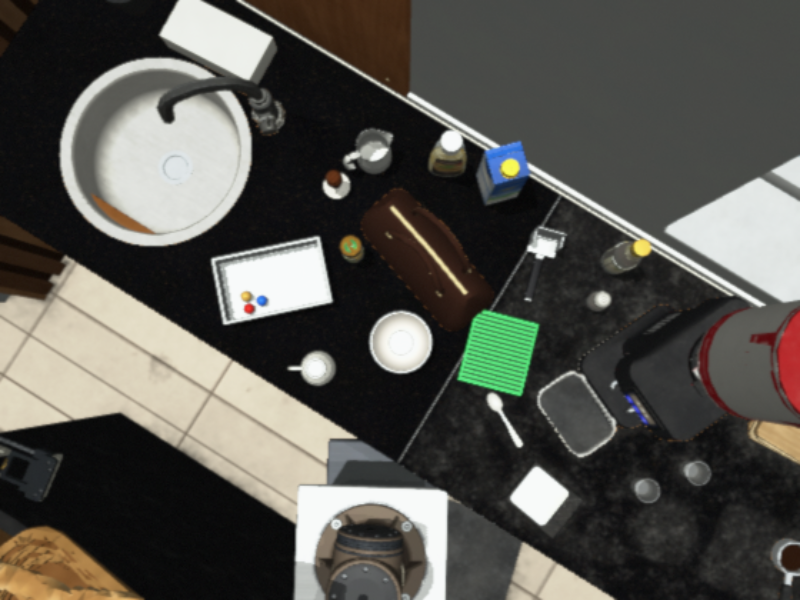

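View pics/sw.png

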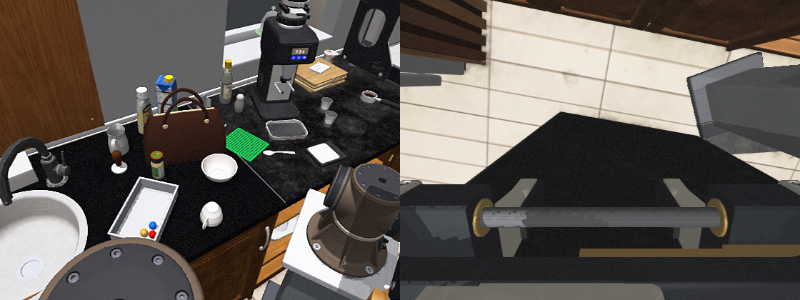

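```bash
cat >> h.py <<'E'
def blobs(m,amin=10):
    n,l,s,ce=cv2.connectedComponentsWithStats(m.astype(np.uint8)); return [(ce[i],s[i]) for i in range(1,n) if s[i][4]>=amin]
E
python3 - <<'E'
from h import *
c=cap('top'); im=c['image']; hsv=cv2.cvtColor(im,cv2.COLOR_BGR2HSV); H,S,V=cv2.split(hsv)
# mat
m=((H>45)&(H<80)&(S>120)&(V>80)); m[:, :300]=0
m=cv2.morphologyEx(m.astype(np.uint8),cv2.MORPH_CLOSE,np.ones((5,5)))
cn=max(cv2.findContours(m,0,2)[0],key=cv2.contourArea); q=cv2.boxPoints(cv2.minAreaRect(cn)); P=np.array([onz(c,u,.0045) for u in q])
print('mat',P[:,:2].round(3).tolist(),P.mean(0).round(4),[np.linalg.norm(P[i]-P[(i+1)%4]).round(4) for i in range(4)],[np.degrees(np.arctan2(*(P[(i+1)%4]-P[i])[[1,0]])).round(1) for i in range(2)])
# balls
for n,mm in (('red',((H<6)|(H>174))&(S>150)&(V>80)),('gold',(H>12)&(H<28)&(S>120)&(V>80)),('blue',(H>100)&(H<125)&(S>150)&(V>80))):
    mm=mm.copy(); k=np.zeros_like(mm); k[195:225,160:195]=1
    for ce,s in blobs(mm&k,6): print(n,ce.round(1),s[4],onz(c,ce,.015).round(4))
# bowl
w=((V>120)&(S<60)); w[:235]=0;w[270:]=0;w[:,:255]=0;w[:,310:]=0
cn=max(cv2.findContours(w.astype(np.uint8),0,2)[0],key=cv2.contourArea); (x,y),rad=cv2.minEnclosingCircle(cn); ctr=onz(c,(x,y),.052); print('bowl',x,y,ctr.round(4),'diam',2*np.linalg.norm(ctr-onz(c,(x+rad,y),.052)).round(4))
# pan
w=((V>100)&(S<60)); k=np.zeros_like(w);k[160:232,142:238]=1;w&=k; w=cv2.morphologyEx(w.astype(np.uint8),cv2.MORPH_CLOSE,np.ones((9,9)))
cn=max(cv2.findContours(w,0,2)[0],key=cv2.contourArea); q=cv2.boxPoints(cv2.minAreaRect(cn)); P=np.array([onz(c,u,.05) for u in q])
print('pan',P[:,:2].round(3).tolist(),P.mean(0).round(4),[np.linalg.norm(P[i]-P[(i+1)%4]).round(4) for i in range(4)],[np.degrees(np.arctan2(*(P[(i+1)%4]-P[i])[[1,0]])).round(1) for i in range(2)])
a=im[145:225,345:425]; a=cv2.convertScaleAbs(a,alpha=2.2,beta=20); a=cv2.resize(a,(400,400),interpolation=cv2.INTER_CUBIC)
b=cv2.resize(im[155:235,140:240],(400,320),interpolation=cv2.INTER_CUBIC); b=np.vstack([b,np.zeros((80,400,3),np.uint8)])
cv2.imwrite('pics/crop1.png',np.hstack([a,b]))
E
```

```text
mat [[0.383, -0.172], [0.542, -0.208], [0.511, -0.348], [0.352, -0.311]] [ 0.4472 -0.2598  0.0045] [np.float64(0.1636), np.float64(0.144), np.float64(0.1632), np.float64(0.143)] [np.float64(-12.8), np.float64(-102.5)]
red [173.9 215.5] 29 [0.525  0.2794 0.015 ]
gold [171.8 206.9] 28 [0.5515 0.2871 0.015 ]
blue [182.7 210. ] 30 [0.5427 0.253  0.015 ]
bowl 280.31396484375 240.0 [ 0.4581 -0.0506  0.052 ] diam 0.131
pan [[0.628, 0.36], [0.683, 0.129], [0.54, 0.094], [0.486, 0.324]] [0.5841 0.2271 0.05  ] [np.float64(0.2376), np.float64(0.1465), np.float64(0.236), np.float64(0.1464)] [np.float64(-76.6), np.float64(-166.3)]
```

View pics/crop1.png

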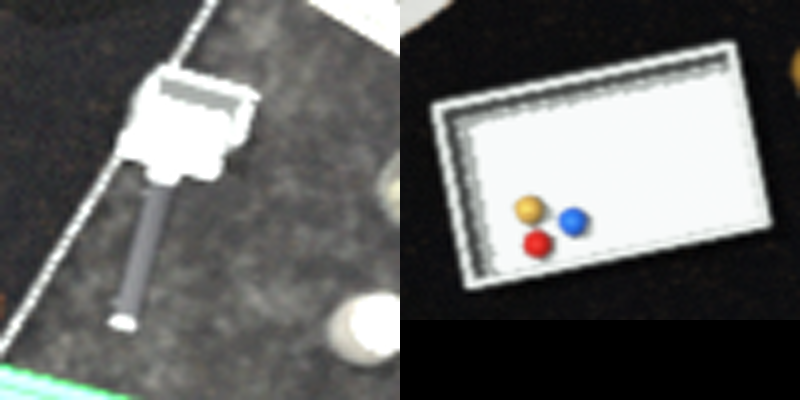

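```bash
cat >> h.py <<'E'
def plan(wps,start=None):
    "wps: (x,y,z,yaw unwrapped deg); prints dp mm/roll rad per call and row count needed"
    s=r.get_state(); M=R.from_euler('xyz',s['eef_rot'],degrees=True).as_matrix()
    p=np.array(s['tcp_pos']); y=np.degrees(np.arctan2(M[1,0],M[0,0])); print('from',p.round(4),'yaw',y.round(2),'t',round(s['time_s'],2),'w',round(s['gripper_width'],4),'F',np.round(s['contact_force'],1))
    for w in wps:
        d=np.array(w[:3])-p; a=np.radians(y); dy=w[3]-y
        dp=1000*np.array([d[0]*np.cos(a)+d[1]*np.sin(a),d[0]*np.sin(a)-d[1]*np.cos(a),-d[2]])
        print('dp',dp.round(1).tolist(),'roll',round(-np.radians(dy),3),'rows',round(max(np.linalg.norm(d)/.0625,abs(dy)/10.7),1)); p=np.array(w[:3]); y=w[3]
E
python3 - <<'E'
from h import *
c=cap('top')
e=onz(c,(369.8,209.2),.012); a=onz(c,(376.8,183),.016); print('end',e.round(4),'neck',a.round(4),np.degrees(np.arctan2(*(e-a)[[1,0]])),np.linalg.norm(e-a))
s=cap('scene'); im=s['image']
for n,p in (('end',e),('neck',a),('mat',(.447,-.26,.0045)),('bowl',(.458,-.051,.052))): print(n,proj(s,p).round(1),proj(c,p).round(1))
plan([(.40,.25,.30,-70),(.40,-.10,.30,-120),(.45,-.30,.25,-165),(.45,-.30,.25,-194.5)])
E
```

```text
end [ 0.5615 -0.3227  0.012 ] neck [ 0.6427 -0.3424  0.016 ] 166.3939666250159 0.08369635123979012
end [315.2 175.5] [369.8 209.2]
neck [294.9 163.3] [376.8 183. ]
mat [341.1 201. ] [348.4 245.9]
bowl [307.8 232.7] [280.4 240. ]
from [0.23   0.6344 0.2193] yaw -19.93 t 0.3 w 0.0877 F [-0.4  0.4 -0.1]
dp [290.8, 303.5, -80.7] roll 0.874 rows 6.8
dp [328.9, 119.7, -0.0] roll 0.873 rows 5.6
dp [148.2, -143.3, 50.0] roll 0.785 rows 4.2
dp [-0.0, 0.0, -0.0] roll 0.515 rows 2.8
```

```bash
python3 - <<'E'
from h import *
c=cap('top'); V=cv2.cvtColor(c['image'],cv2.COLOR_BGR2HSV)[...,2]
k=np.zeros_like(V);k[198:222,405:432]=1
for ce,s in blobs((V>130)&(k>0),15): print(ce,s,onz(c,ce,.09).round(3),onz(c,ce,.06).round(3), 'left edge',onz(c,(s[0],ce[1]),.09).round(3))
s=cap('scene'); a=cv2.resize(s['image'][120:220,250:390],(800,571),interpolation=cv2.INTER_CUBIC); cv2.imwrite('pics/sc2.png',a)
for p in ((.5615,-.323,.012),(.585,-.245,.0),(.487,-.16,0),(.585,-.245,.15)): print((proj(s,p)-[250,120])*5.714)
E
```

```text
[421.14583333 209.19791667] [416 204  11  11  96] [ 0.559 -0.461  0.09 ] [ 0.562 -0.468  0.06 ] left edge [ 0.558 -0.446  0.09 ]
[372.65104729 316.86433836]
[268.59858084 399.62638194]
[367.13824952 559.29076437]
[282.96912074 166.09908944]
```

View pics/sc2.png

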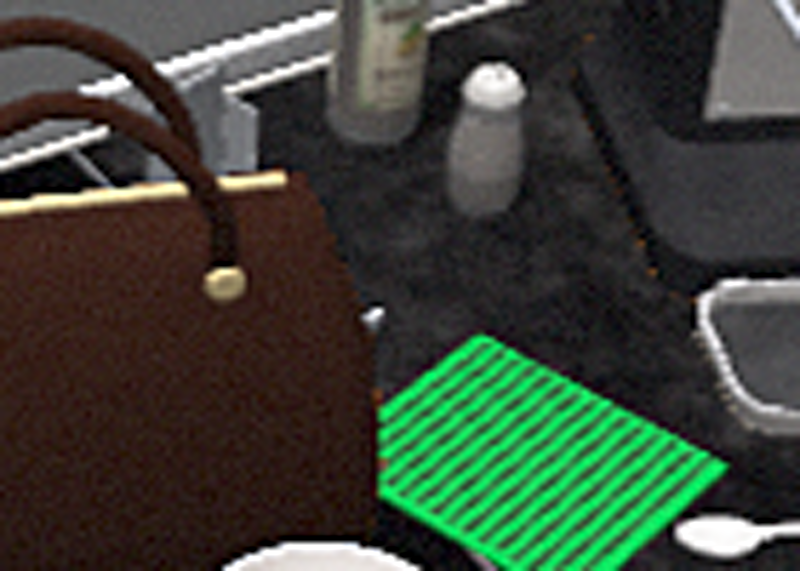

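```bash
python3 - <<'E'
from h import *
plan([(.40,.25,.30,-70),(.40,-.10,.36,-120),(.45,-.34,.36,-147),(.572,-.338,.14,-147),(.572,-.338,.016,-147),(.595,-.38,.016,-147)])
E
```

```text
from [0.23   0.6345 0.2195] yaw -19.93 t 0.4 w 0.0875 F [0.6 0.6 0.1]
dp [290.9, 303.6, -80.5] roll 0.874 rows 6.8
dp [328.9, 119.7, -60.0] roll 0.873 rows 5.7
dp [182.8, -163.3, -0.0] roll 0.471 rows 3.9
dp [-103.4, -64.8, 220.0] roll -0.0 rows 4.0
dp [-0.0, 0.0, 124.0] roll -0.0 rows 2.0
dp [3.6, -47.8, -0.0] roll -0.0 rows 0.8
```

```bash
python3 - <<'E'
from h import *
plan([(.31,.44,.28,-45),(.40,.22,.34,-75),(.40,.02,.36,-105),(.42,-.17,.36,-130),(.46,-.34,.36,-147),(.572,-.338,.16,-147)])
E
```

```text
from [0.23   0.6345 0.2195] yaw -19.93 t 0.4 w 0.0875 F [0.6 0.6 0.1]
dp [141.5, 155.6, -60.5] roll 0.438 rows 3.5
dp [219.2, 91.9, -60.0] roll 0.524 rows 3.9
dp [193.2, 51.8, -20.0] roll 0.524 rows 3.2
dp [178.3, -68.5, -0.0] roll 0.436 rows 3.1
dp [104.5, -139.9, -0.0] roll 0.297 rows 2.8
dp [-95.0, -59.3, 200.0] roll -0.0 rows 3.7
```

send_rows:
  steps:
    - {"dp":[142,156,-60],"roll":0.438,"jaw":100}
    - {"dp":[142,156,-60],"roll":0.438,"jaw":100}
    - {"dp":[142,156,-60],"roll":0.438,"jaw":100}
    - {"dp":[142,156,-60],"roll":0.438,"jaw":100}

```text
time_s: 0.9
tcp_pos: [0.3113, 0.4374, 0.2813]
eef_rot: [-179.9, 0.1, -45.1]
contact_force: [-0.2, 0.4, 0.7]
gripper_width: 0.0878
gripper_force: 0.0
```

send_rows:
  steps:
    - {"dp":[219,92,-60],"roll":0.524,"jaw":100}
    - {"dp":[219,92,-60],"roll":0.524,"jaw":100}
    - {"dp":[219,92,-60],"roll":0.524,"jaw":100}
    - {"dp":[219,92,-60],"roll":0.524,"jaw":100}

```text
time_s: 1.4
tcp_pos: [0.4005, 0.2179, 0.3404]
eef_rot: [-180.0, 0.0, -75.1]
contact_force: [1.1, 0.4, 0.6]
gripper_width: 0.0879
gripper_force: 0.0
```

send_rows:
  steps:
    - {"dp":[193,52,-20],"roll":0.524,"jaw":100}
    - {"dp":[193,52,-20],"roll":0.524,"jaw":100}
    - {"dp":[193,52,-20],"roll":0.524,"jaw":100}
    - {"dp":[193,52,-20],"roll":0.524,"jaw":100}

```text
time_s: 1.9
tcp_pos: [0.3995, 0.0171, 0.3605]
eef_rot: [-179.9, 0.1, -105.3]
contact_force: [0.5, 1.0, -0.5]
gripper_width: 0.0875
gripper_force: 0.0
```

send_rows:
  steps:
    - {"dp":[178,-68,0],"roll":0.436,"jaw":100}
    - {"dp":[178,-68,0],"roll":0.436,"jaw":100}
    - {"dp":[178,-68,0],"roll":0.436,"jaw":100}
    - {"dp":[178,-68,0],"roll":0.436,"jaw":100}

```text
time_s: 2.4
tcp_pos: [0.419, -0.1731, 0.3587]
eef_rot: [179.9, -0.1, -130.3]
contact_force: [-1.8, 0.6, -1.1]
gripper_width: 0.0879
gripper_force: 0.0
```

send_rows:
  steps:
    - {"dp":[104,-140,0],"roll":0.297,"jaw":100}
    - {"dp":[104,-140,0],"roll":0.297,"jaw":100}
    - {"dp":[104,-140,0],"roll":0.297,"jaw":100}
    - {"dp":[104,-140,0],"roll":0.297,"jaw":100}

```text
time_s: 2.9
tcp_pos: [0.4604, -0.3409, 0.3575]
eef_rot: [179.8, -0.1, -147.1]
contact_force: [-0.5, 0.9, -0.1]
gripper_width: 0.0873
gripper_force: 0.0
```

send_rows:
  steps:
    - {"dp":[-95,-59,200],"roll":0,"jaw":100}
    - {"dp":[-95,-59,200],"roll":0,"jaw":100}
    - {"dp":[-95,-59,200],"roll":0,"jaw":100}
    - {"dp":[-95,-59,200],"roll":0,"jaw":100}
    - {"dp":[-95,-59,200],"roll":0,"jaw":100}

```text
time_s: 3.52
tcp_pos: [0.5709, -0.3346, 0.1554]
eef_rot: [179.7, -0.2, -146.9]
contact_force: [-0.4, -0.4, 0.2]
gripper_width: 0.0875
gripper_force: 0.0
```

```bash
python3 - <<'E'
from h import *
c=cap('wrist'); im=cv2.convertScaleAbs(c['image'],alpha=1.8,beta=25)
# overlay expected handle axis
for z in (143,125,60): 
    p=np.array([.5615,-.3227])+(143-z)/1000*np.array([.971,-.238]); q=proj(c,[*p,.016]); print(z,q.round(0)); cv2.circle(im,tuple(int(v) for v in q),3,(0,0,255),1)
cv2.imwrite('pics/w1.png',im)
plan([(.572,-.338,.016,-147),(.595,-.38,.016,-147)])
E
```

```text
143 [294. 195.]
125 [281. 207.]
60 [236. 247.]
from [ 0.5714 -0.3355  0.1582] yaw -146.89 t 3.58 w 0.0875 F [ 0.7 -0.2  1.3]
dp [0.9, -2.4, 142.2] roll 0.002 rows 2.3
dp [3.6, -47.8, -0.0] roll -0.0 rows 0.8
```

View pics/w1.png

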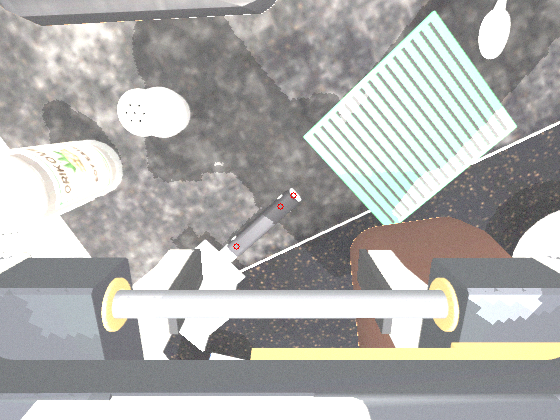

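send_rows:
  steps:
    - {"dp":[1,-2,40],"roll":0,"jaw":100}
    - {"dp":[1,-2,75],"roll":0,"jaw":100}
    - {"dp":[1,-2,90],"roll":0,"jaw":100}
    - {"dp":[1,-2,90],"roll":0,"jaw":100}

```text
time_s: 4.08
tcp_pos: [0.5716, -0.3394, 0.0705]
eef_rot: [-180.0, 0.0, -147.0]
contact_force: [0.2, -1.2, 0.4]
gripper_width: 0.0878
gripper_force: 0.0
```

send_rows:
  steps:
    - {"dp":[0,0,20],"roll":0,"jaw":100}
    - {"dp":[0,0,35],"roll":0,"jaw":100}
    - {"dp":[0,0,46],"roll":0,"jaw":100}
    - {"dp":[0,0,51],"roll":0,"jaw":100}
    - {"dp":[0,0,51],"roll":0,"jaw":100}

```text
time_s: 4.7
tcp_pos: [0.5714, -0.3397, 0.0186]
eef_rot: [180.0, -0.0, -147.1]
contact_force: [-0.1, 0.1, 0.0]
gripper_width: 0.0874
gripper_force: 0.0
```

send_rows:
  steps:
    - {"dp":[0,-10,2],"roll":0,"jaw":100}
    - {"dp":[1,-20,2.5],"roll":0,"jaw":100}
    - {"dp":[2,-30,2.5],"roll":0,"jaw":100}
    - {"dp":[3,-39,2.5],"roll":0,"jaw":100}
    - {"dp":[3,-47,2.5],"roll":0,"jaw":100}

```text
time_s: 5.32
tcp_pos: [0.5946, -0.3815, 0.0161]
eef_rot: [180.0, -0.0, -147.1]
contact_force: [0.4, -0.7, 0.6]
gripper_width: 0.0876
gripper_force: 0.0
```

send_rows:
  steps:
    - {"dp":[0,0,0],"roll":0,"jaw":60}
    - {"dp":[0,0,0],"roll":0,"jaw":40}
    - {"dp":[0,0,0],"roll":0,"jaw":25}
    - {"dp":[0,0,0],"roll":0,"jaw":15}
    - {"dp":[0,0,0],"roll":0,"jaw":10}
  newtons: 15

```text
time_s: 5.95
tcp_pos: [0.5944, -0.3806, 0.0163]
eef_rot: [-180.0, 0.0, -147.1]
contact_force: [-0.2, -0.2, 0.2]
gripper_width: 0.0433
gripper_force: 0.0
```

send_rows:
  steps:
    - {"dp":[0,0,0],"roll":0,"jaw":5}
    - {"dp":[0,0,0],"roll":0,"jaw":5}
    - {"dp":[0,0,0],"roll":0,"jaw":5}
  newtons: 15

```text
time_s: 6.32
tcp_pos: [0.5944, -0.3807, 0.0162]
eef_rot: [-180.0, 0.0, -147.1]
contact_force: [-0.2, 0.1, -0.9]
gripper_width: 0.0133
gripper_force: 0.0
```

```bash
python3 - <<'E'
from h import *
c=cap('top'); s=r.get_state(); print(s['gripper_width'],s['gripper_force'])
a=cv2.convertScaleAbs(c['image'][140:230,340:440],alpha=2,beta=20); a=cv2.resize(a,(500,450),interpolation=cv2.INTER_CUBIC)
w=cap('wrist')['image']; w=cv2.resize(cv2.convertScaleAbs(w,alpha=1.8,beta=25),(300,225)); w=np.vstack([w,np.zeros((225,300,3),np.uint8)])
cv2.imwrite('pics/c3.png',np.hstack([a,w]))
E
```

```text
0.009163235266431213 0.0
```

View pics/c3.png

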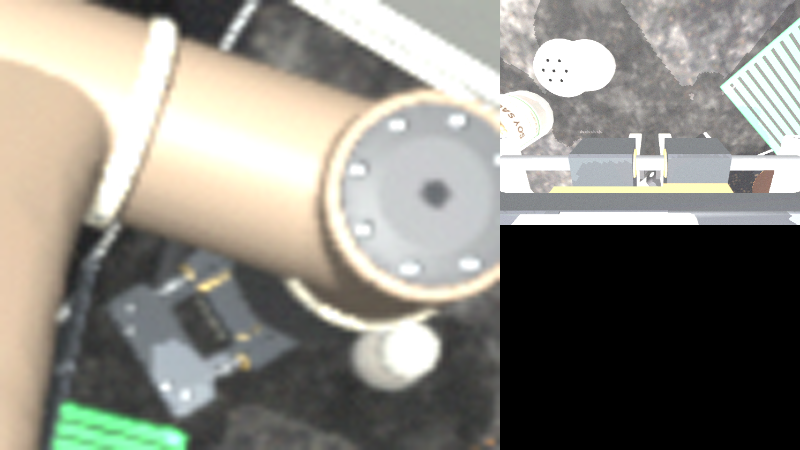

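send_rows:
  steps:
    - {"dp":[0,0,-40],"roll":0,"jaw":10}
    - {"dp":[0,0,-100],"roll":0,"jaw":30}
    - {"dp":[0,0,-160],"roll":0,"jaw":60}
    - {"dp":[0,0,-220],"roll":0,"jaw":100}
    - {"dp":[0,0,-234],"roll":0,"jaw":100}

```text
time_s: 7.05
tcp_pos: [0.596, -0.3818, 0.2561]
eef_rot: [-179.6, 0.2, -147.1]
contact_force: [0.1, 1.0, -0.8]
gripper_width: 0.043
gripper_force: 0.0
```

```bash
python3 - <<'E'
from h import *
c=cap('wrist'); im=cv2.convertScaleAbs(c['image'],alpha=1.6,beta=25); cv2.imwrite('pics/w2.png',im)
np.savez('w2.npz',**{k:c[k] for k in('image','K','R','t')}); print(r.get_state()['tcp_pos'])
E
```

```text
[ 0.59574914 -0.38157258  0.25549874]
```

View pics/w2.png

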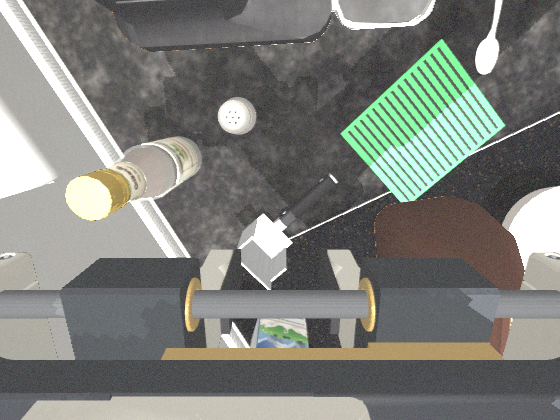

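```bash
python3 - <<'E'
from h import *
c=dict(np.load('w2.npz')); c['K']=np.array(c['K'])
e=onz(c,(334,179),.010);a=onz(c,(282,222),.014);print(e.round(4),a.round(4),np.linalg.norm(e-a),np.degrees(np.arctan2(*(e-a)[[1,0]])))
print(proj(c,(.5615,-.3227,.010)),'shaker',onz(c,(236,116),.09),'B',proj(c,(.589,-.245,0)),proj(c,(.589,-.245,.2)))
E
```

```text
[ 0.5619 -0.3189  0.01  ] [ 0.6503 -0.3448  0.014 ] 0.09220778727275887 163.67106457670155
[331.90422236 177.23878861] shaker [ 0.55664842 -0.46187439  0.09      ] B [363.58065326 220.70782011] [424.4175238 302.0569929]
```

```bash
python3 - <<'E'
from h import *
c=dict(np.load('w2.npz')); s=r.get_state(); T=R.from_euler('xyz',s['eef_rot'],degrees=True).as_matrix(); p=np.array(s['tcp_pos']); w=s['gripper_width']; print(w,T.round(2).tolist())
for y in (-w/2,0,w/2):
  for x in (-.0095,.0095):
    print(y,x,proj(c,p+T@[x,y,.014]).round(0), proj(c,p+T@[x,y,-.024]).round(0))
print('cam in tool',(T.T@(-c['R'].T@c['t']-p)).round(3),'view dir in tool',(T.T@c['R'].T@[0,0,1]).round(3))
print('end in tool',(T.T@(np.array([.562,-.321,.01])-p)).round(4))
E
```

```text
0.0472716001870479 [[-0.84, -0.54, 0.01], [-0.54, 0.84, -0.0], [-0.0, -0.01, -1.0]]
-0.02363580009352395 -0.0095 [243. 260.] [235. 292.]
-0.02363580009352395 0.0095 [242. 232.] [234. 259.]
0 -0.0095 [280. 260.] [280. 292.]
0 0.0095 [280. 232.] [280. 259.]
0.02363580009352395 -0.0095 [317. 260.] [326. 292.]
0.02363580009352395 0.0095 [318. 232.] [327. 259.]
cam in tool [ 0.08  -0.    -0.167] view dir in tool [-0.3   -0.001  0.954]
end in tool [-0.0037  0.0707  0.2451]
```

```bash
python3 - <<'E'
from h import *
plan([(.589,-.334,.10,-142),(.589,-.334,.03,-142)])
E
```

```text
from [ 0.5957 -0.3816  0.2555] yaw -147.05 t 7.1 w 0.0473 F [ 0.8 -0.   2.7]
dp [-20.2, 43.6, 155.5] roll -0.088 rows 2.6
dp [-0.0, 0.0, 70.0] roll -0.0 rows 1.1
```

send_rows:
  steps:
    - {"dp":[-20,43,50],"roll":-0.088,"jaw":100}
    - {"dp":[-20,43,100],"roll":-0.088,"jaw":100}
    - {"dp":[-20,43,150],"roll":-0.088,"jaw":100}
    - {"dp":[-20,43,190],"roll":-0.088,"jaw":100}
    - {"dp":[-20,43,215],"roll":-0.088,"jaw":100}

```text
time_s: 7.72
tcp_pos: [0.5855, -0.3329, 0.031]
eef_rot: [179.8, -0.2, -142.0]
contact_force: [-0.1, -0.0, 0.1]
gripper_width: 0.0875
gripper_force: 0.0
```

```bash
python3 - <<'E'
from h import *
c=cap('wrist'); s=r.get_state(); T=R.from_euler('xyz',s['eef_rot'],degrees=True).as_matrix(); p=np.array(s['tcp_pos']); w=s['gripper_width']; print(p,w)
y0,y1,x0,x1=150,400,140,420
im=cv2.convertScaleAbs(c['image'],alpha=1.8,beta=25)[y0:y1,x0:x1]; k=2.8; im=cv2.resize(im,None,fx=k,fy=2.4,interpolation=cv2.INTER_CUBIC)
def dot(q,col): cv2.circle(im,(int((q[0]-x0)*k),int((q[1]-y0)*2.4)),3,col,-1)
for y in (-w/2,w/2):
  for x in (-.0095,.0095):
    dot(proj(c,p+T@[x,y,.014]),(0,0,255)); dot(proj(c,p+T@[x,y,-.02]),(0,255,255))
for z in (143,120,90): dot(proj(c,[*(np.array([.5615,-.3215])+(143-z)/1000*np.array([.971,-.238])),.016]),(255,0,255))
cv2.imwrite('pics/w3.png',im)
E
```

```text
[ 0.5839927  -0.33231708  0.0280782 ] 0.08737037141809537
```

View pics/w3.png

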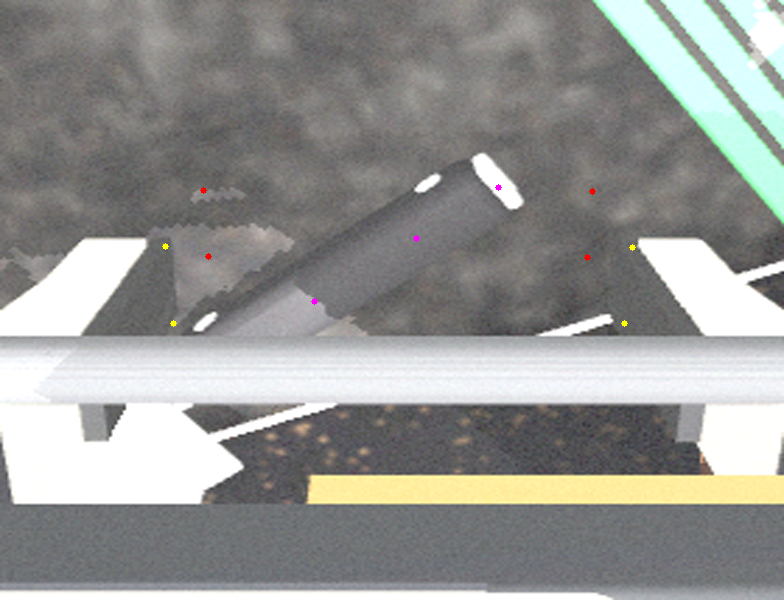

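send_rows:
  steps:
    - {"dp":[0,0,10],"roll":0,"jaw":100}
    - {"dp":[0,0,20],"roll":0,"jaw":100}
    - {"dp":[0,0,25],"roll":0,"jaw":100}
    - {"dp":[0,0,25],"roll":0,"jaw":100}

```text
time_s: 8.28
tcp_pos: [0.5878, -0.3338, 0.0103]
eef_rot: [-180.0, 0.0, -142.0]
contact_force: [0.7, 0.4, 0.2]
gripper_width: 0.0879
gripper_force: 0.0
```

send_rows:
  steps:
    - {"dp":[0,0,5],"roll":0,"jaw":100}
    - {"dp":[0,0,10],"roll":0,"jaw":100}
    - {"dp":[0,0,10],"roll":0,"jaw":100}

```text
time_s: 8.65
tcp_pos: [0.5913, -0.3355, 0.0038]
eef_rot: [-179.6, 0.2, -142.0]
contact_force: [-1.9, 0.2, 14.2]
gripper_width: 0.0878
gripper_force: 0.0
```

```bash
python3 - <<'E'
from h import *
s=r.get_state(); print(np.round(s['contact_force'],2),np.round(s['moment'],3),s['tcp_pos'],s['joints'])
c=cap('wrist'); hsv=cv2.cvtColor(c['image'],cv2.COLOR_BGR2HSV); np.savez('w4.npz',**{k:c[k] for k in('image','K','R','t')})
im=cv2.convertScaleAbs(c['image'],alpha=1.8,beta=25); cv2.imwrite('pics/w4.png',im)
E
```

```text
[-1.92  0.2  14.23] [-0.632 -0.702 -0.092] [ 0.59126987 -0.33548852  0.00382345] [-13.12505754  31.64165473 -12.44542414   0.13806974 -45.45370484
 -38.92579801]
```

View pics/w4.png

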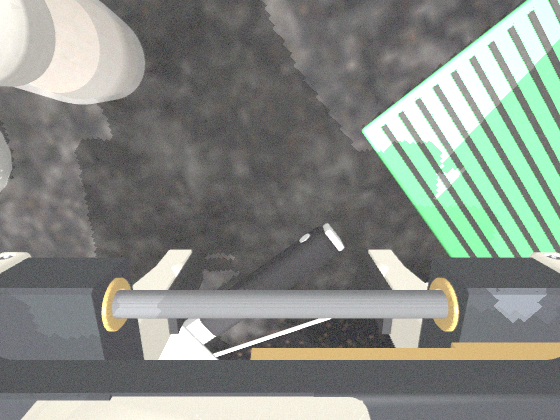

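```bash
python3 - <<'E'
from h import *
plan([(.591,-.3355,.03,-142),(.580,-.332,.03,-147),(.580,-.332,0.0,-147)])
E
```

```text
from [ 0.5913 -0.3354  0.0038] yaw -141.96 t 8.7 w 0.0878 F [-2.8 -1.1 14. ]
dp [0.3, 0.1, -26.2] roll 0.001 rows 0.4
dp [6.5, 9.5, -0.0] roll 0.087 rows 0.5
dp [-0.0, 0.0, 30.0] roll -0.0 rows 0.5
```

send_rows:
  steps:
    - {"dp":[0,0,-15],"roll":0,"jaw":100}
    - {"dp":[0,0,-27],"roll":0,"jaw":100}
    - {"dp":[0,0,-27],"roll":0,"jaw":100}

```text
time_s: 9.07
tcp_pos: [0.5884, -0.3339, 0.0284]
eef_rot: [-179.9, 0.1, -142.0]
contact_force: [-0.5, 0.3, -0.0]
gripper_width: 0.0878
gripper_force: 0.0
```

send_rows:
  steps:
    - {"dp":[6,8,0],"roll":0.087,"jaw":100}
    - {"dp":[6,8,0],"roll":0.087,"jaw":100}

```text
time_s: 9.32
tcp_pos: [0.5773, -0.3309, 0.0266]
eef_rot: [179.9, -0.0, -147.0]
contact_force: [0.2, -0.6, 0.2]
gripper_width: 0.0876
gripper_force: 0.0
```

send_rows:
  steps:
    - {"dp":[0,0,10],"roll":0,"jaw":100}
    - {"dp":[0,0,20],"roll":0,"jaw":100}
    - {"dp":[0,0,20],"roll":0,"jaw":100}

```text
time_s: 9.7
tcp_pos: [0.5777, -0.3316, 0.0057]
eef_rot: [180.0, -0.1, -147.0]
contact_force: [-0.5, -3.4, -1.2]
gripper_width: 0.0874
gripper_force: 0.0
```

send_rows:
  steps:
    - {"dp":[0,-8,0],"roll":0,"jaw":100}
    - {"dp":[0,-8,3],"roll":0,"jaw":100}
    - {"dp":[0,-8,6],"roll":0,"jaw":100}
    - {"dp":[0,-8,6],"roll":0,"jaw":100}

```text
time_s: 10.2
tcp_pos: [0.5822, -0.3376, 0.0007]
eef_rot: [180.0, -0.0, -147.0]
contact_force: [0.8, 1.0, -0.1]
gripper_width: 0.0877
gripper_force: 0.0
```

send_rows:
  steps:
    - {"dp":[0,0,3],"roll":0,"jaw":100}
    - {"dp":[0,0,6],"roll":0,"jaw":100}
    - {"dp":[0,0,6],"roll":0,"jaw":100}

```text
time_s: 10.58
tcp_pos: [0.5823, -0.3377, -0.0052]
eef_rot: [180.0, -0.0, -147.0]
contact_force: [-0.1, 0.3, -0.4]
gripper_width: 0.0879
gripper_force: 0.0
```

send_rows:
  steps:
    - {"dp":[0,0,3],"roll":0,"jaw":100}
    - {"dp":[0,0,5],"roll":0,"jaw":100}
    - {"dp":[0,0,5],"roll":0,"jaw":100}

```text
time_s: 10.95
tcp_pos: [0.5829, -0.338, -0.0066]
eef_rot: [-179.9, 0.0, -147.0]
contact_force: [-6.9, 5.1, 22.4]
gripper_width: 0.0875
gripper_force: 11.5
```

send_rows:
  steps:
    - {"dp":[0,0,2],"roll":0,"jaw":100}
    - {"dp":[0,0,3],"roll":0,"jaw":100}
    - {"dp":[0,0,3],"roll":0,"jaw":100}

```text
time_s: 11.32
tcp_pos: [0.5829, -0.338, -0.0068]
eef_rot: [-179.9, 0.0, -146.9]
contact_force: [-12.7, 10.3, 44.4]
gripper_width: 0.0875
gripper_force: 22.0
```

```bash
python3 - <<'E'
from h import *
s=r.get_state(); F=np.array(s['contact_force']);M=np.array(s['moment']); print(F.round(2),M.round(3),s['tcp_pos'])
T=R.from_euler('xyz',s['eef_rot'],degrees=True).as_matrix()
print('tool F',(T.T@F).round(1),'M',(T.T@M).round(3))
r0=np.cross(F,M)/(F@F); u=F/np.linalg.norm(F)
for zt in (-.1,-.05,-.022,0,.05,.1,.15):  # points on line of action, tool frame z
    a=T.T@r0; b=T.T@u; print(zt,(a+b*(zt-a[2])/b[2]).round(4))
E
```

```text
[-12.69  10.33  44.38] [ 4.744  5.121 -0.273] [ 0.58286844 -0.33800141 -0.006801  ]
tool F [  5.   15.5 -44.4] M [-6.77   1.704  0.274]
-0.1 [ 0.0526  0.1863 -0.1   ]
-0.05 [ 0.047   0.1689 -0.05  ]
-0.022 [ 0.0439  0.1591 -0.022 ]
0 [0.0414 0.1514 0.    ]
0.05 [0.0358 0.134  0.05  ]
0.1 [0.0302 0.1166 0.1   ]
0.15 [0.0246 0.0992 0.15  ]
```

send_rows:
  steps:
    - {"dp":[0,0,-8],"roll":0,"jaw":100}
    - {"dp":[0,0,-10],"roll":0,"jaw":100}

```text
time_s: 11.58
tcp_pos: [0.583, -0.338, -0.0021]
eef_rot: [-179.9, 0.1, -147.0]
contact_force: [-0.5, -0.4, -0.1]
gripper_width: 0.0877
gripper_force: 0.0
```

send_rows:
  steps:
    - {"dp":[0,0,1],"roll":0,"jaw":70}
    - {"dp":[0,0,1],"roll":0,"jaw":50}
    - {"dp":[0,0,1],"roll":0,"jaw":30}
    - {"dp":[0,0,1],"roll":0,"jaw":10}
    - {"dp":[0,0,1],"roll":0,"jaw":10}
  newtons: 20

```text
time_s: 12.2
tcp_pos: [0.582, -0.3377, -0.0042]
eef_rot: [180.0, -0.0, -147.0]
contact_force: [-0.7, 0.6, -0.3]
gripper_width: 0.0428
gripper_force: 0.5
```

send_rows:
  steps:
    - {"dp":[0,0,0],"roll":0,"jaw":5}
    - {"dp":[0,0,0],"roll":0,"jaw":5}
    - {"dp":[0,0,0],"roll":0,"jaw":5}
    - {"dp":[0,0,0],"roll":0,"jaw":5}

```text
time_s: 12.7
tcp_pos: [0.583, -0.338, -0.0036]
eef_rot: [-180.0, 0.0, -147.0]
contact_force: [1.0, -1.0, -1.6]
gripper_width: 0.022
gripper_force: 18.3
```

send_rows:
  steps:
    - {"dp":[0,0,0],"roll":0,"jaw":5}
    - {"dp":[0,0,0],"roll":0,"jaw":5}
    - {"dp":[0,0,0],"roll":0,"jaw":5}
    - {"dp":[0,0,0],"roll":0,"jaw":5}
  newtons: 45

```text
time_s: 13.2
tcp_pos: [0.5827, -0.3379, -0.0038]
eef_rot: [-180.0, 0.0, -147.0]
contact_force: [0.7, -1.4, -0.0]
gripper_width: 0.02
gripper_force: 41.9
```

```bash
python3 - <<'E'
from h import *
s=r.get_state(); print(s['gripper_width'],s['gripper_force'],np.round(s['contact_force'],1))
c=cap('wrist'); np.savez('w5.npz',**{k:c[k] for k in('image','K','R','t')})
cv2.imwrite('pics/w5.png',cv2.convertScaleAbs(c['image'],alpha=1.8,beta=25))
E
```

```text
0.020016090450977183 41.89525113673881 [ 0.7 -1.4 -0. ]
```

View pics/w5.png

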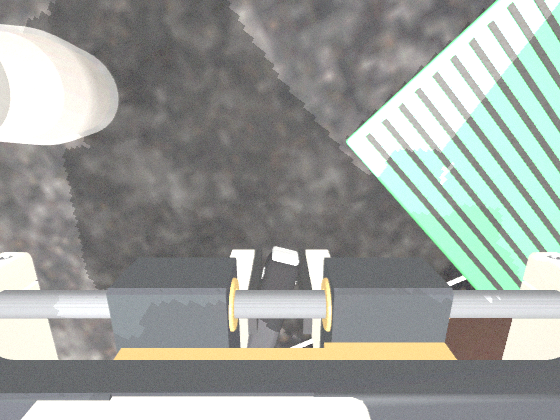

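send_rows:
  steps:
    - {"dp":[0,0,0],"roll":0,"jaw":5}
    - {"dp":[0,0,-10],"roll":0,"jaw":5}
    - {"dp":[0,0,-25],"roll":0,"jaw":5}
    - {"dp":[0,0,-40],"roll":0,"jaw":5}
    - {"dp":[0,0,-55],"roll":0,"jaw":5}
  newtons: 6

```text
time_s: 13.88
tcp_pos: [0.5828, -0.3379, 0.0528]
eef_rot: [-180.0, 0.0, -147.0]
contact_force: [0.2, -0.4, 0.2]
gripper_width: 0.0197
gripper_force: 5.8
```

```bash
python3 - <<'E'
from h import *
s=r.get_state(); T=R.from_euler('xyz',s['eef_rot'],degrees=True).as_matrix()
print(s['gripper_width'],s['gripper_force'],(T.T@s['contact_force']).round(2),(T.T@s['moment']).round(3))
E
```

```text
0.019671519226449156 5.823982309084386 [ 0.03 -0.48 -0.15] [ 0.243 -0.361  0.051]
```

send_rows:
  steps:
    - {"dp":[0,0,-18],"roll":0,"jaw":5}
    - {"dp":[0,0,-36],"roll":0,"jaw":5}
    - {"dp":[0,0,-54],"roll":0,"jaw":5}
    - {"dp":[0,0,-72],"roll":0,"jaw":5}
    - {"dp":[0,0,-90],"roll":0,"jaw":5}

```text
time_s: 14.5
tcp_pos: [0.582, -0.3378, 0.1421]
eef_rot: [180.0, -0.0, -147.0]
contact_force: [-0.3, 0.3, -3.1]
gripper_width: 0.0177
gripper_force: 6.0
```

send_rows:
  steps:
    - {"dp":[0,0,-18],"roll":0,"jaw":5}
    - {"dp":[0,0,-36],"roll":0,"jaw":5}
    - {"dp":[0,0,-40],"roll":0,"jaw":5}
    - {"dp":[0,0,-40],"roll":0,"jaw":5}
    - {"dp":[0,0,-40],"roll":0,"jaw":5}

```text
time_s: 15.12
tcp_pos: [0.5821, -0.3376, 0.1802]
eef_rot: [179.9, -0.0, -147.0]
contact_force: [-0.1, 0.1, -2.5]
gripper_width: 0.0179
gripper_force: 6.0
```

```bash
python3 - <<'E'
from h import *
s=r.get_state(); T=R.from_euler('xyz',s['eef_rot'],degrees=True).as_matrix()
print(s['tcp_pos'],s['gripper_width'],s['gripper_force'],(T.T@s['contact_force']).round(2),(T.T@s['moment']).round(3))
c=cap('scene'); p=np.array(s['tcp_pos']); np.savez('s1.npz',**{k:c[k] for k in('image','K','R','t')}); w=cap('wrist'); np.savez('w6.npz',**{k:w[k] for k in('image','K','R','t')})
for d in ((0,0,0),(0,0,-.12),(.08,.05,-.12)): print(d,proj(c,p+d).round(0),proj(w,p+d).round(0))
for cc,n in((c,'s'),(w,'w')):
    hsv=cv2.cvtColor(cc['image'],cv2.COLOR_BGR2HSV); m=(hsv[...,1]<40)&(hsv[...,2]>110)
    q=proj(cc,p+[.0,.0,-.1]); 
    for ce,st in blobs(m,40): 
        if abs(ce-q).max()<110: print(n,ce.round(0),st)
E
```

```text
[ 0.58206165 -0.33763201  0.18018849] 0.017949149366901188 5.998961851000786 [0.05 0.14 2.48] [ 0.027 -0.149 -0.025]
(0, 0, 0) [315. 125.] [280. 256.]
(0, 0, -0.12) [312. 159.] [280. 201.]
(0.08, 0.05, -0.12) [282. 159.] [278. 288.]
s [352.  59.] [ 326    8   63   85 1801]
s [391. 119.] [ 374   91   39   50 1071]
s [404.  96.] [398  91  16  15  90]
s [319. 120.] [277 105  84  34 756]
s [226. 135.] [220 129  17  15 159]
s [336. 135.] [332 131  10   8  54]
s [270. 136.] [263 133  15   8  41]
s [258. 145.] [248 141  21   9  80]
s [223. 151.] [221 145   5  13  42]
s [233. 151.] [230 147   9  11  56]
s [216. 154.] [212 150   9  10  57]
s [313. 155.] [305 150  17  11  98]
s [395. 177.] [372 167  53  29 352]
s [387. 213.] [369 211  45   6 131]
s [307. 233.] [ 282  215   51   40 1519]
s [365. 248.] [333 217  64  63 124]
s [224. 239.] [221 234   8  13  54]
w [173. 103.] [ 142   80   62   48 2355]
w [288. 156.] [264 156  48   1  48]
w [282. 195.] [ 243  159  131   84 4301]
w [245. 265.] [232 249  26  41 607]
w [314. 266.] [304 249  25  41 581]
w [280. 278.] [266 269  28  20 514]
w [278. 313.] [ 237  295   86   53 2452]
```

```bash
python3 - <<'E'
from h import *
plan([(.50,-.325,.18,-147),(.427,-.275,.18,-193),(.427,-.275,.144,-193),(.388,-.266,.119,-193)])
E
```

```text
from [ 0.5822 -0.3377  0.1803] yaw -147.01 t 15.22 w 0.0179 F [-0.3 -0.  -2.8]
dp [62.0, 55.4, 0.3] roll -0.0 rows 1.3
dp [34.0, 81.7, -0.0] roll 0.803 rows 4.3
dp [0.0, 0.0, 36.0] roll -0.0 rows 0.6
dp [40.0, -0.0, 25.0] roll -0.0 rows 0.8
```

send_rows:
  steps:
    - {"dp":[12,11,0],"roll":0,"jaw":5}
    - {"dp":[28,25,0],"roll":0,"jaw":5}
    - {"dp":[45,40,0],"roll":0,"jaw":5}
    - {"dp":[57,50,0],"roll":0,"jaw":5}
    - {"dp":[62,55,0],"roll":0,"jaw":5}

```text
time_s: 15.85
tcp_pos: [0.4995, -0.3254, 0.1815]
eef_rot: [-180.0, 0.0, -147.0]
contact_force: [0.3, 0.4, -1.6]
gripper_width: 0.018
gripper_force: 6.0
```

send_rows:
  steps:
    - {"dp":[7,16,0],"roll":0.16,"jaw":5}
    - {"dp":[14,33,0],"roll":0.32,"jaw":5}
    - {"dp":[21,50,0],"roll":0.48,"jaw":5}
    - {"dp":[28,66,0],"roll":0.64,"jaw":5}
    - {"dp":[34,82,0],"roll":0.8,"jaw":5}

```text
time_s: 16.48
tcp_pos: [0.4272, -0.275, 0.1812]
eef_rot: [-180.0, 0.0, 166.9]
contact_force: [0.1, -0.1, -3.0]
gripper_width: 0.0179
gripper_force: 6.0
```

send_rows:
  steps:
    - {"dp":[0,0,0],"roll":0,"jaw":5}
    - {"dp":[0,0,12],"roll":0,"jaw":5}
    - {"dp":[0,0,24],"roll":0,"jaw":5}
    - {"dp":[0,0,32],"roll":0,"jaw":5}
    - {"dp":[0,0,32],"roll":0,"jaw":5}

```text
time_s: 17.1
tcp_pos: [0.427, -0.2753, 0.1481]
eef_rot: [-180.0, -0.1, 167.2]
contact_force: [0.1, 0.1, -2.1]
gripper_width: 0.0179
gripper_force: 6.0
```

```bash
python3 - <<'E'
from h import *
s=r.get_state(); T=R.from_euler('xyz',s['eef_rot'],degrees=True).as_matrix()
print(s['tcp_pos'],s['eef_rot'],s['gripper_width'],s['gripper_force'],(T.T@s['contact_force']).round(2),(T.T@s['moment']).round(3))
for n in('top','scene'):
    c=cap(n); p=np.array(s['tcp_pos'])
    hsv=cv2.cvtColor(c['image'],cv2.COLOR_BGR2HSV); m=(hsv[...,1]<50)&(hsv[...,2]>120)
    q=proj(c,[p[0]+.05,p[1],.03]); print(n,q.round(0))
    for ce,st in blobs(m,20): 
        if abs(ce-q).max()<70: print(ce.round(0),st)
E
```

```text
[ 0.42696897 -0.27527395  0.14807693] [-1.79993761e+02 -1.21477740e-01  1.67170019e+02] 0.017921098279273434 5.998658090829849 [-0.06  0.13  2.1 ] [-0.057 -0.212 -0.058]
top [355. 236.]
[421. 209.] [416 204  12  12 108]
[322. 237.] [316 214  13  48 261]
[417. 298.] [396 266  35  54 213]
[377. 280.] [371 272  12  19  55]
[353. 292.] [341 275  25  38 211]
scene [335. 188.]
[396. 127.] [376 101  37  39 353]
[338. 120.] [324 115  29  10  60]
[316. 128.] [313 119   8  19  87]
[292. 128.] [277 122  32  14 132]
[295. 134.] [282 129  27  10  63]
[270. 136.] [263 133  15   8  40]
[399. 176.] [372 167  59  27 329]
[344. 190.] [335 187  17   8  70]
[333. 195.] [331 193   5   5  20]
[389. 213.] [369 210  44   7 163]
[307. 233.] [ 282  215   51   37 1484]
```

```bash
python3 - <<'E'
from h import *
s=r.get_state(); p=np.array(s['tcp_pos'])+[0,0,.013]; ax=np.array([.975,-.222,0]); ay=np.array([.222,.975,0])
c=cap('scene'); 
for th in (0,16,30,-20):
    t=np.radians(th); out=[]
    for X in ((42,30,0),(42,-30,0),(-56,30,0),(22,30,26),(-42,30,40)):
        x=X[0]+48; z=X[2]-130; xr=x*np.cos(t)+z*np.sin(t); zr=-x*np.sin(t)+z*np.cos(t)
        out.append(proj(c,p+ax*xr/1000+ay*X[1]/1000+[0,0,zr/1000]).round(0).tolist())
    print(th,out)
hsv=cv2.cvtColor(c['image'],cv2.COLOR_BGR2HSV)
g=hsv[...,2][150:215,310:372:2]; H=hsv[...,0][150:215,310:372:2]; S=hsv[...,1][150:215,310:372:2]
for i in range(0,65,2): print(150+i,''.join('G' if (S[i,j]>100 and 40<H[i,j]<85) else ('b' if S[i,j]>90 and H[i,j]<25 else ('#' if g[i,j]>150 else '+' if g[i,j]>90 else '-' if g[i,j]>45 else '.')) for j in range(g.shape[1])))
E
```

```text
0 [[320.0, 185.0], [332.0, 175.0], [347.0, 199.0], [326.0, 181.0], [344.0, 187.0]]
16 [[330.0, 195.0], [341.0, 186.0], [357.0, 203.0], [334.0, 189.0], [352.0, 190.0]]
30 [[340.0, 203.0], [351.0, 193.0], [367.0, 204.0], [342.0, 195.0], [358.0, 191.0]]
-20 [[310.0, 169.0], [323.0, 160.0], [334.0, 191.0], [318.0, 168.0], [336.0, 180.0]]
150 ..-.-....--+++++++++-++++..+---
152 .........-------++++-+++-.-+---
154 ..-......------..-++++++-b-+---
156 ..........-----....-++++-.-----
158 .....---...........-++++...----
160 .....--.-...........-+++....---
162 ...-----..............-...b..--
164 .......-.b................-...-
166 b............-.................
168 b............-....-..b.....b...
170 b-.-..........-..--.......-....
172 bb..-........................--
174 bb..---.---....................
176 bbb...-----....................
178 bbb...-.--..G..................
180 bbb...-...-GGGG.........b......
182 bbb-.-...GGGGGGG..++++.--b--...
184 bbb-.-..GGGGGGGGGG++-++-..+-G..
186 bbb-..-GGGGGG+GGGG+--++--+++...
188 bb.b-GGGGGGGGGG####---++++++...
190 bbbbGGGGGGGG######++++++-+++...
192 bbbGGGG-GGGGG+-+##++++++-++---.
194 .b.-GGGGGGG##+-+---++++++++--..
196 bb.GGGGGG-###+-+-++--+++-++-GG.
198 bb.GGGGGGG-G-+++--+++++----GGGG
200 bbb-GGGGGGGGGGGGG+++++----GGGGG
202 bb.-GGGGGGGGGGGGGGG-G+-.-GGGGGG
204 bbbG-GGGGGG-GGGGGG.GGGGGGGGGGGG
206 bbbGGGGGGGGGGGGGGGGGGGGGGGGGGGG
208 bbb.GGGGGGGGGGGGGG.GGGGGG.GGGGG
210 bbb...GGGGGG.GGGGGGGGGGG-GGGGGb
212 bb.....GGGG.GGGGGGGGGGGGGGGGG+#
214 bbb.....bGGGGGGGGGGGGGGGGGG.b-#
```

send_rows:
  steps:
    - {"dp":[0,0,7],"roll":0,"jaw":5}
    - {"dp":[10,0,13],"roll":0,"jaw":5}
    - {"dp":[20,0,18],"roll":0,"jaw":5}
    - {"dp":[30,0,23],"roll":0,"jaw":5}
    - {"dp":[38,0,27],"roll":0,"jaw":5}

```text
time_s: 17.88
tcp_pos: [0.3901, -0.2667, 0.1219]
eef_rot: [180.0, 0.0, 167.2]
contact_force: [-0.4, 0.0, 8.1]
gripper_width: 0.0181
gripper_force: 6.0
```

```bash
cat >> h.py <<'E'
def asc(c,x0,x1,y0,y1,st=2):
    hsv=cv2.cvtColor(c['image'],cv2.COLOR_BGR2HSV)
    for i in range(y0,y1,st):
        print(i,''.join('G' if S>100 and 40<H<85 else 'b' if S>90 and H<25 else '#' if V>150 else '+' if V>90 else '-' if V>45 else '.' for H,S,V in hsv[i,x0:x1:st].astype(int)))
def scp(c,p,yaw,th,zg,pts=((42,30,0),(42,-30,0),(-56,30,0),(22,30,26),(-42,30,40))):
    t=np.radians(th); y=np.radians(yaw); ax=np.array([np.cos(y),np.sin(y),0]); ay=np.array([-np.sin(y),np.cos(y),0]); o=[]
    for X in pts:
        x=X[0]+48; z=X[2]-zg; o.append(proj(c,np.array(p)+(ax*(x*np.cos(t)+z*np.sin(t))+ay*X[1]+np.array([0,0,1])*(-x*np.sin(t)+z*np.cos(t)))/1000).round(0).tolist())
    return o
E
python3 - <<'E'
from h import *
s=r.get_state(); p=np.array(s['tcp_pos']); print(p,s['contact_force'],s['gripper_width'])
c=cap('scene'); 
for th in (0,5,10): print(th,scp(c,p+[0,0,.013],-13,th,130))
asc(c,310,372,170,215)
E
```

```text
[ 0.39008906 -0.26668848  0.12191445] [-3.96246997e-01  6.80036015e-03  8.13925910e+00] 0.018058844268059086
0 [[329.0, 197.0], [341.0, 188.0], [357.0, 213.0], [336.0, 194.0], [354.0, 200.0]]
5 [[332.0, 201.0], [344.0, 191.0], [360.0, 214.0], [338.0, 196.0], [357.0, 201.0]]
10 [[335.0, 204.0], [347.0, 195.0], [363.0, 215.0], [340.0, 199.0], [359.0, 202.0]]
170 -..-.............-......-++++-.
172 b....-..................-++++-.
174 bb..---..-...............-+++..
176 bbb-.--.---.............b..-...
178 bbb..-..--..G................G.
180 bbb..-....-GGGG................
182 bbb--....GGGGGGG..............-
184 bb......GGGG+GGGGG-#...........
186 bbb-..-GGGGGG-GGGGG++#.........
188 bbbb-GGGGGGGGGG##GG++++#b......
190 bbb-GGGGGGGGGG#####++++++#.....
192 b-bGGGG-GGGGG########+++--+....
194 bbb.GGGG-GGG###########+--.....
196 bbbGGGGGGG####++########+-+++G.
198 bb.GGGGGGG-##++++#######-+-+GGG
200 b.b-GGGGGGGGG+++++++###----+--G
202 bb.GGGGGGGGGGG+++++--++-+-+---G
204 bb.G-GGGGGG-GGGG+++-+-++-++-GGG
206 b..GGGGGGGGGGGGGGGG++-+----GGGG
208 bbb.GGGGGGGGGGGGGG.G-+---.GGGGG
210 bbb.b.GGGGGGGGGGGGGGGG...GGGGG.
212 bbb.....GGG-GGGGGGGGGGGGGGGGG-+
214 .bb......GGGGGGGG-GGGGGG.GG..-+
```

send_rows:
  steps:
    - {"dp":[0,0,-1],"roll":0,"jaw":40}
    - {"dp":[0,0,-1],"roll":0,"jaw":40}
    - {"dp":[0,0,-1],"roll":0,"jaw":40}
    - {"dp":[0,0,-1],"roll":0,"jaw":40}
    - {"dp":[0,0,-1],"roll":0,"jaw":40}

```text
time_s: 18.55
tcp_pos: [0.3904, -0.2668, 0.1231]
eef_rot: [-180.0, -0.0, 167.2]
contact_force: [0.4, 0.3, 0.3]
gripper_width: 0.035
gripper_force: 0.0
```

send_rows:
  steps:
    - {"dp":[0,0,0],"roll":0,"jaw":40}
    - {"dp":[0,0,0],"roll":0,"jaw":40}

```text
time_s: 18.8
tcp_pos: [0.3903, -0.2668, 0.1232]
eef_rot: [-180.0, 0.0, 167.2]
contact_force: [0.6, 0.1, -0.3]
gripper_width: 0.0352
gripper_force: 0.0
```

```bash
python3 - <<'E'
from h import *
s=r.get_state(); p=np.array(s['tcp_pos']); print(p,s['contact_force'],s['gripper_width'])
c=cap('scene'); print(scp(c,[.39,-.2667,.135],-13,0,130)); asc(c,318,372,182,215)
w=cap('wrist'); T=R.from_euler('xyz',s['eef_rot'],degrees=True).as_matrix(); np.savez('w7.npz',**{k:w[k] for k in('image','K','R','t')})
# handle top (bright cap) in wrist view
hsv=cv2.cvtColor(w['image'],cv2.COLOR_BGR2HSV); 
for x in (-.008,.008):
  for y in (-.009,.009): print(proj(w,np.array([p[0],p[1],.1475])+T@[x,y,0]).round(0))
asc(w,230,330,225,345,4)
E
```

```text
[ 0.3903397  -0.26681516  0.12317079] [ 0.57381511  0.06149607 -0.26521091] 0.03517270983093785
[[329.0, 197.0], [341.0, 188.0], [357.0, 213.0], [336.0, 194.0], [354.0, 200.0]]
182 .....GGGGGGG...............
184 .-..GGGGGGGGGG-#...........
186 ..-GGGGGGGGGGGG++#.G....G..
188 -GGGGGGGGGGG#GG++++#.......
190 GGGGGGGGGG#####++++++#.....
192 GGG-GGGGG########+++--+....
194 GGGG-GGG##########++--..-..
196 GGGGG-G###++########+++++G.
198 GGGGGG+###+++#######+-++-GG
200 GGGGGGGGG+++++++###--++---G
202 GGGGGGGGGG+++++--+++-++---G
204 -GGGGGG-GGGG+++++--+-++-.GG
206 GGGGGGGGGGGGGGG++-+----GGGG
208 GGGGGGGGGGGGGG.G-+----GGGGG
210 b.GGGGGGGGGGGGGGGG..-GGGGG.
212 ...GGGGGGGGGGG-GGGGGGGGGG-+
214 ..Gb.GGGGGGGG-GGGGGG.GGG.-+
[261. 291.]
[296. 291.]
[261. 264.]
[296. 264.]
225 G---+-####......####-+---
229 GGGG#-###+......####++GGG
233 GGGG#-###+......####+#GGG
237 GGGG#+###-......-###+#GGG
241 GGGG#+###........###+GGGG
245 G---#+###........####+---
249 GGGG.+###........####.GGG
253 +++..+###........####..++
257 +++..+###........####..++
261 ++-..####+++++++-####..++
265 ++...####+######-####...+
269 ++...####+######-####...+
273 ++...####+##+#+#-####...+
277 +....####+####+######...-
281 +....+##############+....
285 +....GGGGGGGGGGGGGGGG....
289 .....----------------....
293 -------------------------
297 -------------------------
301 -------------------------
305 -------------------------
309 -------------------------
313 -------------------------
317 -------------------------
321 ----GGGGGGGGGGGGGGGGGGG--
325 --------..------------.--
329 -------.------.-----...--
333 -------------------....--
337 ----.--------------....+.
341 ----------.-------.....#.
```

send_rows:
  steps:
    - {"dp":[0,0,2],"roll":0,"jaw":5}
    - {"dp":[0,0,2],"roll":0,"jaw":5}
    - {"dp":[0,0,2],"roll":0,"jaw":5}
    - {"dp":[0,0,2],"roll":0,"jaw":5}
  newtons: 55

```text
time_s: 19.4
tcp_pos: [0.3902, -0.2667, 0.121]
eef_rot: [180.0, -0.0, 167.1]
contact_force: [-0.2, 0.6, -1.5]
gripper_width: 0.0173
gripper_force: 55.0
```

```bash
python3 - <<'E'
from h import *
s=r.get_state(); print(s['gripper_width'],s['gripper_force'],s['joints'])
# pan frame
pc=np.array([.5841,.2271]); a=np.radians(13.5); ex=np.array([np.cos(a),np.sin(a)]); ey=np.array([-np.sin(a),np.cos(a)])
for nm in('top','scene'):
    c=cap(nm); H,S,V=[x.astype(int) for x in cv2.split(cv2.cvtColor(c['image'],cv2.COLOR_BGR2HSV))]
    q=proj(c,[.545,.27,.015]); k=np.zeros(H.shape,bool); k[int(q[1])-30:int(q[1])+30,int(q[0])-30:int(q[0])+30]=1
    for n,mm in (('red',((H<7)|(H>172))&(S>150)&(V>60)),('gold',(H>12)&(H<28)&(S>110)&(V>80)),('blue',(H>100)&(H<125)&(S>150)&(V>60))):
        b=blobs(mm&k,6)
        if b: ce,st=max(b,key=lambda t:t[1][4]); w=onz(c,ce,.015); d=w[:2]-pc; print(nm,n,st[4],w.round(4),'pan',(d@ex).round(4),(d@ey).round(4))
def W(x,y): return pc+x*ex+y*ey
g0=W(-.031,-.078); g1=W(-.031,.018); print(g0,g1,g1-g0)
p=s['tcp_pos']; plan([(p[0],p[1],.205,-193),(p[0],p[1],.205,-145),(.40,-.05,.205,-110),(*W(-.031,-.078),.205,-76.5),(*W(-.031,-.078),.128,-76.5)])
E
```

```text
0.017284220323416928 54.999529123306274 [-1.04187801e+01  6.74315279e+00 -3.20173518e+01 -6.38845782e-03
 -5.12551968e+01 -9.24294457e+01]
top red 29 [0.525  0.2794 0.015 ] pan -0.0453 0.0646
top gold 31 [0.5512 0.287  0.015 ] pan -0.018 0.0659
top blue 29 [0.5428 0.2527 0.015 ] pan -0.0341 0.0345
scene red 78 [0.5262 0.2773 0.015 ] pan -0.0446 0.0623
scene gold 86 [0.5517 0.2848 0.015 ] pan -0.018 0.0637
scene blue 78 [0.5433 0.251  0.015 ] pan -0.0341 0.0327
[0.57216527 0.14401834] [0.54975452 0.23736585] [-0.02241075  0.09334751]
from [ 0.3902 -0.2667  0.121 ] yaw 167.15 t 19.5 w 0.017 F [ 0.6  0.1 -2.2]
dp [0.0, 0.0, -84.0] roll 6.286 rows 33.7
dp [0.0, 0.0, -0.0] roll -0.838 rows 4.5
dp [-132.3, 171.9, -0.0] roll -0.611 rows 3.5
dp [-241.2, -95.4, -0.0] roll -0.585 rows 4.2
dp [0.0, -0.0, 77.0] roll -0.0 rows 1.2
```

send_rows:
  steps:
    - {"dp":[0,0,-20],"roll":0,"jaw":5}
    - {"dp":[0,0,-50],"roll":0,"jaw":5}
    - {"dp":[0,0,-84],"roll":0,"jaw":5}
    - {"dp":[0,0,-84],"roll":0,"jaw":5}

```text
time_s: 20.0
tcp_pos: [0.3918, -0.2673, 0.2075]
eef_rot: [-180.0, 0.3, 167.2]
contact_force: [-1.0, 0.2, -3.2]
gripper_width: 0.0174
gripper_force: 55.0
```

send_rows:
  steps:
    - {"dp":[0,0,0],"roll":-0.17,"jaw":5}
    - {"dp":[0,0,0],"roll":-0.34,"jaw":5}
    - {"dp":[0,0,0],"roll":-0.51,"jaw":5}
    - {"dp":[0,0,0],"roll":-0.68,"jaw":5}
    - {"dp":[0,0,0],"roll":-0.84,"jaw":5}

```text
time_s: 20.62
tcp_pos: [0.3895, -0.2664, 0.2038]
eef_rot: [179.9, -0.1, -144.4]
contact_force: [0.4, -0.9, -2.8]
gripper_width: 0.0171
gripper_force: 55.0
```

send_rows:
  steps:
    - {"dp":[-26,34,0],"roll":-0.12,"jaw":5}
    - {"dp":[-53,69,0],"roll":-0.24,"jaw":5}
    - {"dp":[-80,103,0],"roll":-0.37,"jaw":5}
    - {"dp":[-106,138,0],"roll":-0.49,"jaw":5}
    - {"dp":[-132,172,0],"roll":-0.61,"jaw":5}

```text
time_s: 21.25
tcp_pos: [0.3978, -0.0489, 0.2042]
eef_rot: [179.9, -0.0, -109.6]
contact_force: [1.1, -0.6, -2.8]
gripper_width: 0.0171
gripper_force: 55.0
```

send_rows:
  steps:
    - {"dp":[-48,-20,0],"roll":-0.12,"jaw":5}
    - {"dp":[-97,-40,0],"roll":-0.24,"jaw":5}
    - {"dp":[-145,-60,0],"roll":-0.36,"jaw":5}
    - {"dp":[-193,-80,0],"roll":-0.47,"jaw":5}
    - {"dp":[-236,-98,0],"roll":-0.585,"jaw":5}

```text
time_s: 21.88
tcp_pos: [0.5711, 0.1401, 0.2034]
eef_rot: [179.9, -0.0, -76.0]
contact_force: [-0.1, 0.5, -2.9]
gripper_width: 0.0173
gripper_force: 55.0
```

```bash
cat >> h.py <<'E'
pc=np.array([.5841,.2271]); _a=np.radians(13.5); ex=np.array([np.cos(_a),np.sin(_a)]); ey=np.array([-np.sin(_a),np.cos(_a)])
def W(x,y): return pc+x*ex+y*ey
def balls(nm,ctr,half=35,z=.015):
    c=cap(nm); H,S,V=[x.astype(int) for x in cv2.split(cv2.cvtColor(c['image'],cv2.COLOR_BGR2HSV))]
    q=proj(c,ctr); k=np.zeros(H.shape,bool); k[max(0,int(q[1])-half):int(q[1])+half,max(0,int(q[0])-half):int(q[0])+half]=1
    for n,mm in (('red',((H<7)|(H>172))&(S>150)&(V>60)),('gold',(H>12)&(H<28)&(S>110)&(V>80)),('blue',(H>100)&(H<125)&(S>150)&(V>60))):
        for ce,st in blobs(mm&k,8):
            w=onz(c,ce,z); d=w[:2]-pc; print(nm,n,st[4],ce.round(0),w.round(4),'pan',(d@ex).round(4),(d@ey).round(4))
    return c
E
python3 - <<'E'
from h import *
plan([(*W(-.031,-.084),.205,-76.5),(*W(-.031,-.084),.128,-76.5)])
s=r.get_state(); print(s['joints'],s['gripper_width'],s['gripper_force'])
c=balls('scene',[.545,.27,.015])
E
```

```text
from [0.5711 0.1401 0.2034] yaw -76.02 t 21.88 w 0.0173 F [-0.1  0.5 -2.9]
dp [2.4, -1.9, -1.6] roll 0.008 rows 0.1
dp [0.0, -0.0, 77.0] roll -0.0 rows 1.2
[ 3.28009040e+01  1.31511329e+01 -1.18857137e+01 -2.81726615e-02
 -6.50989875e+01 -1.88128831e+01] 0.01728523237561685 54.998788833618164
scene red 78 [213. 328.] [0.5262 0.2774 0.015 ] pan -0.0446 0.0625
scene gold 85 [201. 325.] [0.5517 0.2849 0.015 ] pan -0.018 0.0638
scene blue 78 [213. 315.] [0.5433 0.251  0.015 ] pan -0.0341 0.0327
```

send_rows:
  steps:
    - {"dp":[2,-2,20],"roll":0.008,"jaw":5}
    - {"dp":[2,-2,45],"roll":0.008,"jaw":5}
    - {"dp":[2,-2,68],"roll":0.008,"jaw":5}
    - {"dp":[2,-2,76],"roll":0.008,"jaw":5}
    - {"dp":[2,-2,76],"roll":0.008,"jaw":5}

```text
time_s: 22.55
tcp_pos: [0.5728, 0.1371, 0.1284]
eef_rot: [179.9, -0.0, -76.7]
contact_force: [-0.5, 0.2, -1.8]
gripper_width: 0.0177
gripper_force: 55.0
```

send_rows:
  steps:
    - {"dp":[0,0,3],"roll":0,"jaw":5}
    - {"dp":[0,0,6],"roll":0,"jaw":5}
    - {"dp":[0,0,7],"roll":0,"jaw":5}
    - {"dp":[0,0,7],"roll":0,"jaw":5}

```text
time_s: 23.05
tcp_pos: [0.5732, 0.1374, 0.1223]
eef_rot: [-180.0, 0.0, -76.7]
contact_force: [0.4, -0.3, -2.7]
gripper_width: 0.0172
gripper_force: 55.0
```

```bash
python3 - <<'E'
from h import *
plan([(*W(-.031,-.084),.1195,-76.5)])
c=balls('scene',[.545,.27,.015])
s=r.get_state(); print(scp(c,np.array(s['tcp_pos'])+[0,0,.0165],103.5,0,133)); asc(c,195,262,270,330)
E
```

```text
from [0.5732 0.1374 0.1223] yaw -76.71 t 23.05 w 0.0172 F [ 0.4 -0.3 -2.7]
dp [-0.7, -0.5, 2.8] roll -0.004 rows 0.0
scene red 78 [213. 328.] [0.5262 0.2774 0.015 ] pan -0.0446 0.0625
scene gold 85 [201. 325.] [0.5517 0.2849 0.015 ] pan -0.018 0.0638
scene blue 79 [213. 315.] [0.5434 0.2508 0.015 ] pan -0.0341 0.0326
[[229.0, 310.0], [205.0, 304.0], [243.0, 277.0], [232.0, 297.0], [241.0, 271.0]]
270 ##########+#+++++++++##+#+-.......
272 ###########+++++++++++++#++...b...
274 ###########-++++++++++###--.b....G
276 ##########+-###+++++++##+--....GGG
278 ##########-#+#######++##-+...b.G..
280 #########+-#############-+.bG.G...
282 #########-+############--+.G...G..
284 ########+-+############--.........
286 ########-#+###########+-+.G.......
288 #######+-#############--....Gb....
290 #######-+#############--..G.b....G
292 #######++############-+....bG.....
294 #######+#############-+.....b.b...
296 ####################---...........
298 ####################-+Gb.b.....bG.
300 ###################+--.G..b.......
302 ######+############--.G..........G
304 ###################--.b...........
306 ##################---.........b...
308 ##################--G..b......b...
310 #################+-#G...........b.
312 #################--...............
314 ################+-+...............
316 ############+###---..bbG..........
318 ###########++###--.G.G........b...
320 ###b####++++###---...............G
322 #bbbbb###b#####-+.................
324 #bb#bb##bbb###+--.................
326 #bbbbb+bbbbb##-+..G...............
328 #bbbbb+bbbb##+-+..........-.......
```

send_rows:
  steps:
    - {"dp":[0,0,1],"roll":0,"jaw":5}
    - {"dp":[0,0,2.5],"roll":0,"jaw":5}
    - {"dp":[0,0,2.5],"roll":0,"jaw":5}

```text
time_s: 23.48
tcp_pos: [0.5736, 0.1374, 0.1201]
eef_rot: [-180.0, -0.0, -76.7]
contact_force: [0.6, -0.5, 1.2]
gripper_width: 0.0175
gripper_force: 55.0
```

send_rows:
  steps:
    - {"dp":[-5,0,0.4],"roll":0,"jaw":5}
    - {"dp":[-10,0,0.4],"roll":0,"jaw":5}
    - {"dp":[-15,0,0.4],"roll":0,"jaw":5}
    - {"dp":[-20,0,0.4],"roll":0,"jaw":5}
    - {"dp":[-25,0,0.4],"roll":0,"jaw":5}

```text
time_s: 24.1
tcp_pos: [0.568, 0.1622, 0.12]
eef_rot: [-179.9, -0.0, -76.7]
contact_force: [-0.1, -1.6, 4.8]
gripper_width: 0.0176
gripper_force: 55.0
```

send_rows:
  steps:
    - {"dp":[-5,0,0],"roll":0,"jaw":5}
    - {"dp":[-10,0,0],"roll":0,"jaw":5}
    - {"dp":[-15,0,0],"roll":0,"jaw":5}
    - {"dp":[-20,0,0],"roll":0,"jaw":5}
    - {"dp":[-25,0,0],"roll":0,"jaw":5}

```text
time_s: 24.72
tcp_pos: [0.5622, 0.1865, 0.12]
eef_rot: [-179.9, -0.0, -76.7]
contact_force: [0.0, -2.5, 5.7]
gripper_width: 0.0173
gripper_force: 55.0
```

```bash
python3 - <<'E'
from h import *
c=balls('scene',[.545,.27,.015]); balls('top',[.545,.27,.015])
s=r.get_state(); d=np.array(s['tcp_pos'])[:2]-pc; print('grip pan',d@ex,d@ey,'lip y',d@ey+.09); plan([])
E
```

```text
scene red 60 [212. 332.] [0.5212 0.2856 0.015 ] pan -0.0475 0.0716
scene gold 88 [198. 327.] [0.5552 0.2924 0.015 ] pan -0.0128 0.0703
scene blue 80 [208. 324.] [0.54   0.2741 0.015 ] pan -0.0319 0.056
top red 28 [171. 218.] [0.5166 0.2887 0.015 ] pan -0.0513 0.0757
top blue 29 [174. 212.] [0.537  0.2782 0.015 ] pan -0.0338 0.0607
grip pan -0.03074106848947038 -0.03386435131631156 lip y 0.056135648683688436
from [0.5621 0.187  0.12  ] yaw -76.66 t 24.82 w 0.0173 F [-0.3 -0.8  6.3]
```

send_rows:
  steps:
    - {"dp":[-4,0,0],"roll":0,"jaw":5}
    - {"dp":[-8,0,0],"roll":0,"jaw":5}
    - {"dp":[-12,0,0],"roll":0,"jaw":5}
    - {"dp":[-16,0,0],"roll":0,"jaw":5}
    - {"dp":[-20,0,0],"roll":0,"jaw":5}

```text
time_s: 25.45
tcp_pos: [0.5576, 0.206, 0.12]
eef_rot: [-179.9, -0.0, -76.7]
contact_force: [-0.6, -2.8, 5.6]
gripper_width: 0.017
gripper_force: 55.0
```

```bash
python3 - <<'E'
from h import *
c=balls('scene',[.545,.27,.015]); balls('top',[.545,.27,.015])
s=r.get_state(); d=np.array(s['tcp_pos'])[:2]-pc; print('grip pan',d@ex,d@ey,'lip y',d@ey+.09); plan([])
E
```

```text
scene red 52 [212. 334.] [0.5188 0.2912 0.015 ] pan -0.0486 0.0776
scene gold 83 [193. 329.] [0.5616 0.2999 0.015 ] pan -0.0049 0.0761
scene blue 86 [203. 331.] [0.5383 0.295  0.015 ] pan -0.0286 0.0767
top red 30 [169. 219.] [0.515  0.2933 0.015 ] pan -0.0518 0.0805
top blue 19 [168. 212.] [0.5343 0.2975 0.015 ] pan -0.032 0.0801
grip pan -0.030694577134191284 -0.013941020535636998 lip y 0.07605897946436299
from [0.5575 0.2064 0.12  ] yaw -76.67 t 25.55 w 0.0174 F [-0.2 -0.6  6.2]
```

send_rows:
  steps:
    - {"dp":[-4,0,0],"roll":0,"jaw":5}
    - {"dp":[-8,0,0],"roll":0,"jaw":5}
    - {"dp":[-12,0,0],"roll":0,"jaw":5}
    - {"dp":[-16,0,0],"roll":0,"jaw":5}
    - {"dp":[-20,0,0],"roll":0,"jaw":5}

```text
time_s: 26.18
tcp_pos: [0.5529, 0.2254, 0.12]
eef_rot: [-179.9, -0.0, -76.7]
contact_force: [0.2, -3.0, 6.7]
gripper_width: 0.0174
gripper_force: 55.0
```

```bash
python3 - <<'E'
from h import *
c=balls('scene',[.545,.27,.015]); balls('top',[.545,.27,.015])
s=r.get_state(); d=np.array(s['tcp_pos'])[:2]-pc; print('grip pan',d@ex,d@ey,'lip y',d@ey+.09); plan([])
E
```

```text
scene red 15 [210. 338.] [0.5162 0.3007 0.015 ] pan -0.0489 0.0874
scene gold 21 [190. 333.] [0.5604 0.312  0.015 ] pan -0.0032 0.0881
scene blue 20 [201. 336.] [0.5373 0.306  0.015 ] pan -0.0271 0.0876
top red 33 [163. 220.] [0.5108 0.3122 0.015 ] pan -0.0514 0.0999
top blue 17 [162. 214.] [0.5288 0.3173 0.015 ] pan -0.0327 0.1007
grip pan -0.03066940032390337 0.00604022090770273 lip y 0.09604022090770273
from [0.5529 0.2258 0.12  ] yaw -76.66 t 26.27 w 0.0171 F [-0.7  0.3  6.4]
```

send_rows:
  steps:
    - {"dp":[-3,0,0],"roll":0,"jaw":5}
    - {"dp":[-6,0,0],"roll":0,"jaw":5}
    - {"dp":[-9,0,0],"roll":0,"jaw":5}
    - {"dp":[-12,0,0],"roll":0,"jaw":5}

```text
time_s: 26.78
tcp_pos: [0.5502, 0.237, 0.12]
eef_rot: [-179.9, -0.0, -76.7]
contact_force: [0.3, -2.3, 5.8]
gripper_width: 0.0176
gripper_force: 55.0
```

```bash
python3 - <<'E'
from h import *
c=balls('top',[.545,.27,.015])
s=r.get_state(); d=np.array(s['tcp_pos'])[:2]-pc; print('grip pan',d@ex,d@ey,'lip y',d@ey+.09); plan([])
c=balls('scene',[.545,.27,.015])
E
```

```text
top red 26 [163. 220.] [0.5094 0.3133 0.015 ] pan -0.0526 0.1013
grip pan -0.030650496893528403 0.017909115947233364 lip y 0.10790911594723336
from [0.5501 0.2374 0.12  ] yaw -76.68 t 26.82 w 0.0173 F [ 0.  -0.4  6.1]
scene red 17 [210. 338.] [0.5171 0.3009 0.015 ] pan -0.048 0.0874
scene gold 27 [190. 333.] [0.5612 0.3111 0.015 ] pan -0.0026 0.087
scene blue 25 [200. 335.] [0.5381 0.306  0.015 ] pan -0.0263 0.0875
```

send_rows:
  steps:
    - {"dp":[-1.5,0,0],"roll":0,"jaw":5}
    - {"dp":[-3,0,0],"roll":0,"jaw":5}
    - {"dp":[-3,0,0],"roll":0,"jaw":5}

```text
time_s: 27.25
tcp_pos: [0.5495, 0.24, 0.12]
eef_rot: [-179.9, 0.0, -76.7]
contact_force: [0.6, -1.3, 5.6]
gripper_width: 0.0173
gripper_force: 55.0
```

```bash
python3 - <<'E'
from h import *
c=balls('scene',[.545,.27,.015]); plan([]); s=r.get_state(); d=np.array(s['tcp_pos'])[:2]-pc; print('lip y',d@ey+.09)
E
```

```text
scene red 17 [210. 338.] [0.5171 0.3009 0.015 ] pan -0.048 0.0874
scene gold 27 [190. 333.] [0.5612 0.3111 0.015 ] pan -0.0026 0.087
scene blue 25 [200. 335.] [0.5381 0.306  0.015 ] pan -0.0263 0.0875
from [0.5495 0.24   0.12  ] yaw -76.68 t 27.3 w 0.0173 F [ 0.3 -2.5  5.6]
lip y 0.11065451792853682
```

send_rows:
  steps:
    - {"dp":[-1,0,0],"roll":0,"jaw":5}
    - {"dp":[-2,0,0],"roll":0,"jaw":5}
    - {"dp":[-2,0,0],"roll":0,"jaw":5}

```text
time_s: 27.68
tcp_pos: [0.5492, 0.2408, 0.1203]
eef_rot: [-179.9, -0.1, -76.7]
contact_force: [2.4, -7.0, 7.4]
gripper_width: 0.0172
gripper_force: 55.0
```

send_rows:
  steps:
    - {"dp":[0,0,0],"roll":0,"jaw":5}
    - {"dp":[3,0,0.3],"roll":0,"jaw":5}
    - {"dp":[7,0,0.5],"roll":0,"jaw":5}
    - {"dp":[11,0,0.5],"roll":0,"jaw":5}
    - {"dp":[15,0,0.3],"roll":0,"jaw":5}
  newtons: 6

```text
time_s: 28.3
tcp_pos: [0.5522, 0.2277, 0.1194]
eef_rot: [-179.9, 0.1, -76.7]
contact_force: [0.4, 1.8, 3.5]
gripper_width: 0.0179
gripper_force: 6.0
```

```bash
python3 - <<'E'
from h import *
c=balls('scene',[.545,.27,.015]); balls('top',[.545,.27,.015]); plan([]); s=r.get_state(); p=np.array(s['tcp_pos']); d=p[:2]-pc; print('grip y',d@ey,s['gripper_force'])
w=cap('wrist'); H,S,V=[x.astype(int) for x in cv2.split(cv2.cvtColor(w['image'],cv2.COLOR_BGR2HSV))]
for n,mm in (('red',((H<7)|(H>172))&(S>150)&(V>60)),('gold',(H>12)&(H<28)&(S>110)&(V>80)),('blue',(H>100)&(H<125)&(S>150)&(V>60))):
    print(n,[(ce.round(0).tolist(),int(st[4])) for ce,st in blobs(mm,15)])
pts=((42,30,0),(42,-30,0),(-56,30,0),(22,30,26),(-42,30,40))
for th in (0,-7): print(th,scp(c,p+[0,0,.0165],103.3,th,133,pts),scp(w,p+[0,0,.0165],103.3,th,133,pts))
asc(c,195,262,255,340,3)
E
```

```text
scene red 38 [210. 336.] [0.5193 0.2984 0.015 ] pan -0.0464 0.0844
scene gold 52 [189. 331.] [0.5648 0.3091 0.015 ] pan 0.0004 0.0842
scene blue 64 [200. 334.] [0.5413 0.3024 0.015 ] pan -0.024 0.0832
top red 36 [163. 220.] [0.5113 0.3125 0.015 ] pan -0.0508 0.1001
top blue 8 [163. 214.] [0.5298 0.3144 0.015 ] pan -0.0324 0.0975
from [0.5524 0.2273 0.1194] yaw -76.7 t 28.4 w 0.0177 F [0.  1.4 5.1]
grip y 0.007646703713240323 6.00154235959053
red []
gold [([234.0, 307.0], 187), ([325.0, 307.0], 177)]
blue [([280.0, 287.0], 134)]
0 [[214.0, 347.0], [188.0, 340.0], [230.0, 309.0], [217.0, 332.0], [227.0, 304.0]] [[310.0, 287.0], [252.0, 287.0], [313.0, 195.0], [313.0, 283.0], [317.0, 223.0]]
-7 [[211.0, 350.0], [184.0, 343.0], [228.0, 315.0], [214.0, 335.0], [225.0, 307.0]] [[311.0, 307.0], [251.0, 307.0], [312.0, 211.0], [314.0, 300.0], [317.0, 236.0]]
255 ..........--.----.-....
258 ...........--.-----....
261 ..--....--b+++----.-...
264 -....--.-b-+--.........
267 +++......b#----++--....
270 #++....+--#####+++.....
273 ##+-..G++-######++...b.
276 ####+..++#######+-...G.
279 #####...+#######--...bG
282 #####..b#######+-G..G..
285 #####..G#######--.G....
288 #####G..#######-.......
291 #####G..#####++-.......
294 #####...######--b...G..
297 #####..G####+++...GG...
300 +####+++####+--...G....
303 ###+++#######-.....G...
306 ##-+++++++##--G.......b
309 ##++++#+++##-........G.
312 #-+##+++++#+-..b...G...
315 #-+########-+b......b..
318 -+#########-.b.........
321 -#########-+...........
324 ########+#-..G....b.bG.
327 #########-+GGG.........
330 #######+#--b.........G.
333 ########+-...b.........
336 ####bbb#--.G....b......
339 +####b##-..............
```

send_rows:
  steps:
    - {"dp":[4,0,0.3],"roll":0,"jaw":5}
    - {"dp":[8,0,0.5],"roll":0,"jaw":5}
    - {"dp":[10,0,0.8],"roll":0,"jaw":5}
    - {"dp":[10,0,0.8],"roll":0,"jaw":5}

```text
time_s: 28.95
tcp_pos: [0.5545, 0.2171, 0.1182]
eef_rot: [-180.0, 0.0, -76.7]
contact_force: [0.6, 1.1, 4.9]
gripper_width: 0.0181
gripper_force: 6.0
```

send_rows:
  steps:
    - {"dp":[0,0,0],"roll":0,"jaw":5}
    - {"dp":[0,0,0],"roll":0,"jaw":5}
    - {"dp":[0,0,0],"roll":0,"jaw":5}
  newtons: 58

```text
time_s: 29.32
tcp_pos: [0.5545, 0.2172, 0.1182]
eef_rot: [-180.0, 0.0, -76.7]
contact_force: [0.5, 0.2, 4.1]
gripper_width: 0.0174
gripper_force: 58.0
```

```bash
python3 - <<'E'
from h import *
c=balls('scene',[.545,.25,.015],45); balls('top',[.545,.25,.015]); plan([]); s=r.get_state(); p=np.array(s['tcp_pos']); d=p[:2]-pc; print('grip y',d@ey,s['gripper_force'])
w=cap('wrist'); H,S,V=[x.astype(int) for x in cv2.split(cv2.cvtColor(w['image'],cv2.COLOR_BGR2HSV))]
for n,mm in (('red',((H<7)|(H>172))&(S>150)&(V>60)),('blue',(H>100)&(H<125)&(S>150)&(V>60))):
    print(n,[(ce.round(0).tolist(),int(st[4])) for ce,st in blobs(mm,15)])
asc(c,185,245,280,345,2)
E
```

```text
scene red 80 [212. 321.] [0.5368 0.2645 0.015 ] pan -0.0373 0.0474
scene gold 81 [190. 330.] [0.5655 0.3058 0.015 ] pan 0.0003 0.0809
scene blue 70 [211. 312.] [0.5531 0.2473 0.015 ] pan -0.0254 0.0269
from [0.5545 0.2172 0.1182] yaw -76.7 t 29.43 w 0.0172 F [ 0.5 -0.1  4.2]
grip y -0.002706407969682066 58.00414681434631
red []
blue []
280 -+##########+....+##########+-
282 -############....+##########--
284 +############....+########+#--
286 +############G...+#######+#+--
288 #############....+#########--.
290 ############+b...+########+--.
292 #############....+######+#-+.b
294 #############....+#######+--..
296 ######+######.G..#######+---.G
298 ######+######+##++######+-+...
300 #########+######++####+#+--..b
302 #############+##########-+...G
304 ########+###############--....
306 ########-###########+##---b...
308 #######-++#+###########--.....
310 #######-++############--#.b...
312 ######--########+#+###--...G..
314 #####+-++######++####+-+......
316 #####--########++####---b.....
318 ####--+#####bbbb##+##--.......
320 ####-++#####bbbbb#+#---.......
322 ###--+######bbbb#+##-+........
324 ###-++######bbbb#+#+--b.......
326 ##bbb########bb#+##-+...G.....
328 #bbbb+##########-#+-+b........
330 bb#bbb#########+##---b........
332 bbbbbb+########+##-+..........
334 ###bb+#########+#---G.........
336 #################--...........
338 +-++############+-+...........
340 ++++-+++########--+...G.G..G..
342 ++++++++--++####--...........b
344 #+++++++++++--+--+.G...Gb..b..
```

send_rows:
  steps:
    - {"dp":[0,0,-3],"roll":0,"jaw":5}
    - {"dp":[0,0,-8],"roll":0,"jaw":5}
    - {"dp":[0,0,-14],"roll":0,"jaw":5}
    - {"dp":[0,0,-21],"roll":0,"jaw":5}
    - {"dp":[0,0,-28],"roll":0,"jaw":5}

```text
time_s: 30.1
tcp_pos: [0.5544, 0.2171, 0.1467]
eef_rot: [-180.0, 0.0, -76.7]
contact_force: [0.1, 0.4, -3.5]
gripper_width: 0.0175
gripper_force: 58.0
```

send_rows:
  steps:
    - {"dp":[0,0,-10],"roll":0,"jaw":5}
    - {"dp":[0,0,-22],"roll":0,"jaw":5}
    - {"dp":[0,0,-36],"roll":0,"jaw":5}
    - {"dp":[0,0,-50],"roll":0,"jaw":5}
    - {"dp":[0,0,-60],"roll":0,"jaw":5}

```text
time_s: 30.72
tcp_pos: [0.5546, 0.2173, 0.2075]
eef_rot: [-179.9, 0.0, -76.7]
contact_force: [0.2, 0.8, -3.0]
gripper_width: 0.0173
gripper_force: 58.0
```

send_rows:
  steps:
    - {"dp":[0,0,-8],"roll":0,"jaw":5}
    - {"dp":[0,0,-12],"roll":0,"jaw":5}
    - {"dp":[0,0,-12],"roll":0,"jaw":5}
    - {"dp":[0,0,-12],"roll":0,"jaw":5}

```text
time_s: 31.22
tcp_pos: [0.5541, 0.217, 0.2177]
eef_rot: [180.0, -0.0, -76.7]
contact_force: [-0.4, 0.1, -2.2]
gripper_width: 0.0171
gripper_force: 58.0
```

```bash
python3 - <<'E'
from h import *
s=r.get_state(); p=np.array(s['tcp_pos']); print('joints',np.round(s['joints'],1))
print('low'); c=balls('scene',[.545,.25,.05],60,.015); print('high'); balls('scene',[.545,.25,.05],60,.115)
pts=((-8,0,14),(-27,13,14),(-27,-13,14),(-27,0,14))
print(scp(c,p+[0,0,.0165],103.3,-8,133,pts))
dy=np.array([np.cos(np.radians(103.3)),np.sin(np.radians(103.3))])
print('pocket x,y approx',p[:2]+dy*.02)
plan([(.45,.12,.215,-130),(.418,.007,.215,-180),(.418,.007,.215,-235),(.418,.007,.198,-235)])
E
```

```text
joints [ 40.2  13.2  -9.9  -0.  -66.9 -26.9]
low
scene red 76 [211. 291.] [0.5866 0.1996 0.015 ] pan -0.004 -0.0274
scene gold 102 [198. 292.] [0.6108 0.2158 0.015 ] pan 0.0233 -0.0172
scene blue 75 [205. 284.] [0.6094 0.189  0.015 ] pan 0.0158 -0.0429
high
scene red 78 [211. 291.] [0.5359 0.2562 0.115 ] pan -0.0401 0.0396
scene gold 102 [198. 292.] [0.5572 0.2705 0.115 ] pan -0.016 0.0485
scene blue 75 [205. 284.] [0.556 0.247 0.115] pan -0.0227 0.0259
[[204.0, 293.0], [213.0, 288.0], [202.0, 285.0], [208.0, 287.0]]
pocket x,y approx [0.54952055 0.23648756]
from [0.5542 0.217  0.2177] yaw -76.71 t 31.32 w 0.0175 F [ 0.7  0.3 -2.8]
dp [70.5, 123.7, 2.7] roll 0.93 rows 5.0
dp [107.1, -48.1, -0.0] roll 0.873 rows 4.7
dp [-0.0, 0.0, -0.0] roll 0.96 rows 5.1
dp [0.0, 0.0, 17.0] roll -0.0 rows 0.3
```

```bash
python3 - <<'E'
from h import *
plan([(.53,.19,.217,-95),(.48,.15,.217,-125),(.44,.10,.217,-155),(.42,.05,.217,-185),(.418,.007,.217,-212),(.418,.007,.205,-235)])
E
```

```text
from [0.5542 0.217  0.2177] yaw -76.71 t 31.32 w 0.0175 F [ 0.7  0.3 -2.8]
dp [20.8, 29.7, 0.7] roll 0.319 rows 1.7
dp [44.2, 46.3, -0.0] roll 0.524 rows 2.8
dp [63.9, 4.1, -0.0] roll 0.524 rows 2.8
dp [39.3, -36.9, -0.0] roll 0.524 rows 2.8
dp [-1.8, -43.0, -0.0] roll 0.471 rows 2.5
dp [0.0, 0.0, 12.0] roll 0.401 rows 2.1
```

send_rows:
  steps:
    - {"dp":[1,2,0],"roll":0.02,"jaw":5}
    - {"dp":[4,6,0],"roll":0.07,"jaw":5}
    - {"dp":[9,13,0],"roll":0.14,"jaw":5}
    - {"dp":[15,21,0],"roll":0.23,"jaw":5}
    - {"dp":[21,30,0],"roll":0.32,"jaw":5}

```text
time_s: 31.95
tcp_pos: [0.5296, 0.1895, 0.218]
eef_rot: [180.0, -0.0, -95.3]
contact_force: [-0.5, -0.4, -2.2]
gripper_width: 0.0173
gripper_force: 58.0
```

send_rows:
  steps:
    - {"dp":[9,9,0],"roll":0.1,"jaw":5}
    - {"dp":[18,18,0],"roll":0.21,"jaw":5}
    - {"dp":[26,27,0],"roll":0.31,"jaw":5}
    - {"dp":[35,37,0],"roll":0.42,"jaw":5}
    - {"dp":[44,46,0],"roll":0.52,"jaw":5}

```text
time_s: 32.58
tcp_pos: [0.4797, 0.1496, 0.2181]
eef_rot: [180.0, -0.0, -125.1]
contact_force: [0.7, -0.6, -2.6]
gripper_width: 0.0173
gripper_force: 58.0
```

send_rows:
  steps:
    - {"dp":[13,1,0],"roll":0.1,"jaw":5}
    - {"dp":[26,2,0],"roll":0.21,"jaw":5}
    - {"dp":[38,3,0],"roll":0.31,"jaw":5}
    - {"dp":[51,3,0],"roll":0.42,"jaw":5}
    - {"dp":[64,4,0],"roll":0.52,"jaw":5}

```text
time_s: 33.2
tcp_pos: [0.44, 0.0993, 0.2182]
eef_rot: [180.0, 0.0, -154.9]
contact_force: [0.2, 0.2, -3.7]
gripper_width: 0.0169
gripper_force: 58.0
```

send_rows:
  steps:
    - {"dp":[8,-7,0],"roll":0.1,"jaw":5}
    - {"dp":[16,-15,0],"roll":0.21,"jaw":5}
    - {"dp":[24,-22,0],"roll":0.31,"jaw":5}
    - {"dp":[32,-30,0],"roll":0.42,"jaw":5}
    - {"dp":[39,-37,0],"roll":0.52,"jaw":5}

```text
time_s: 33.83
tcp_pos: [0.4206, 0.0492, 0.2182]
eef_rot: [180.0, 0.0, 175.3]
contact_force: [0.2, -0.1, -3.3]
gripper_width: 0.0173
gripper_force: 58.0
```

```bash
python3 - <<'E'
from h import *
plan([(.418,.007,.217,-212+360),(.418,.007,.205,-235+360)])
s=r.get_state(); p=np.array(s['tcp_pos']); print('joints',np.round(s['joints'],1))
c=balls('scene',p-[-.03,0,.1],50,.115); pts=((-8,0,14),(-27,13,14),(-27,-13,14),(42,0,0)); print(scp(c,p+[0,0,.0165],-5,-8,133,pts))
E
```

```text
from [0.4206 0.0492 0.2182] yaw 175.33 t 33.83 w 0.0173 F [ 0.2 -0.1 -3.3]
dp [-0.8, -42.3, 1.2] roll 0.477 rows 2.6
dp [0.0, 0.0, 12.0] roll 0.401 rows 2.1
joints [  33.6   -4.1  -29.    -0.   -65.  -128.3]
scene red 42 [284. 237.] [0.4776 0.046  0.115 ] pan -0.1459 -0.1513
scene gold 21 [313. 198.] [ 0.4779 -0.1135  0.115 ] pan -0.1828 -0.3064
scene gold 71 [287. 228.] [0.4838 0.0164 0.115 ] pan -0.1467 -0.1815
scene blue 53 [292. 235.] [0.4641 0.0327 0.115 ] pan -0.162 -0.161
[[285.0, 234.0], [288.0, 242.0], [294.0, 235.0], [267.0, 227.0]]
```

```bash
python3 - <<'E'
from h import *
plan([(.412,-.006,.215,155),(.412,-.006,.190,138)])
E
```

```text
from [0.4201 0.0484 0.2181] yaw 175.05 t 33.88 w 0.0176 F [-1.7 -1.5 -3.1]
dp [3.4, -54.9, 3.1] roll 0.35 rows 1.9
dp [0.0, 0.0, 25.0] roll 0.297 rows 1.6
```

send_rows:
  steps:
    - {"dp":[1,-14,0],"roll":0.09,"jaw":5}
    - {"dp":[2,-28,1],"roll":0.18,"jaw":5}
    - {"dp":[3,-41,2],"roll":0.26,"jaw":5}
    - {"dp":[3,-51,3],"roll":0.32,"jaw":5}
    - {"dp":[3,-55,3],"roll":0.35,"jaw":5}

```text
time_s: 34.5
tcp_pos: [0.4137, -0.0053, 0.2151]
eef_rot: [180.0, -0.0, 155.4]
contact_force: [0.7, -0.2, -3.4]
gripper_width: 0.0174
gripper_force: 58.0
```

send_rows:
  steps:
    - {"dp":[0,0,5],"roll":0.06,"jaw":5}
    - {"dp":[0,0,12],"roll":0.14,"jaw":5}
    - {"dp":[0,0,19],"roll":0.22,"jaw":5}
    - {"dp":[0,0,24],"roll":0.28,"jaw":5}
    - {"dp":[0,0,25],"roll":0.297,"jaw":5}

```text
time_s: 35.12
tcp_pos: [0.4138, -0.0049, 0.1899]
eef_rot: [-180.0, -0.0, 138.5]
contact_force: [-0.3, -0.6, -2.7]
gripper_width: 0.0171
gripper_force: 58.0
```

```bash
python3 - <<'E'
from h import *
plan([(.412,-.006,.188,138)])
s=r.get_state(); p=np.array(s['tcp_pos']); print('joints',np.round(s['joints'],1))
c=balls('scene',p-[-.03,0,.1],50,.09); pts=((-8,0,14),(-27,13,14),(-27,-13,14),(42,30,0),(42,-30,0)); print(scp(c,p+[0,0,.0165],-42,-8,133,pts))
t=cap('top'); V=cv2.cvtColor(t['image'],cv2.COLOR_BGR2HSV)
w=((V[...,2]>120)&(V[...,1]<60)); w[:235]=0;w[270:]=0;w[:,:255]=0;w[:,310:]=0
cn=max(cv2.findContours(w.astype(np.uint8),0,2)[0],key=cv2.contourArea); print('bowl',cv2.boundingRect(cn))
E
```

```text
from [ 0.4138 -0.0049  0.1899] yaw 138.51 t 35.12 w 0.0171 F [-0.3 -0.6 -2.7]
dp [0.6, -2.0, 1.9] roll 0.009 rows 0.0
joints [  26.9   -3.7  -32.6   -0.   -61.1 -158.4]
scene red 17 [305. 227.] [ 0.4583 -0.0308  0.09  ] pan -0.1826 -0.2214
scene gold 14 [310. 191.] [ 0.5073 -0.1623  0.09  ] pan -0.1656 -0.3607
scene gold 42 [311. 219.] [ 0.4581 -0.0626  0.09  ] pan -0.1902 -0.2522
[[308.0, 223.0], [306.0, 230.0], [316.0, 228.0], [290.0, 214.0], [311.0, 209.0]]
bowl (264, 235, 39, 35)
```

send_rows:
  steps:
    - {"dp":[0,0,0],"roll":0,"jaw":5}
    - {"dp":[0,0,0],"roll":0,"jaw":5}
    - {"dp":[0,0,0],"roll":0,"jaw":5}
    - {"dp":[0,0,0],"roll":0,"jaw":5}
    - {"dp":[0,0,0],"roll":0,"jaw":5}
  newtons: 6

```text
time_s: 35.85
tcp_pos: [0.4139, -0.005, 0.1903]
eef_rot: [180.0, 0.0, 138.5]
contact_force: [-0.4, 0.5, -3.4]
gripper_width: 0.0181
gripper_force: 6.0
```

```bash
python3 - <<'E'
from h import *
plan([])
s=r.get_state(); p=np.array(s['tcp_pos'])
pts=((-8,0,14),(-27,13,14),(-27,-13,14),(42,30,0),(42,-30,0))
c=balls('scene',[.458,-.051,.03],50,.02)
for th in (0,14): print(th,scp(c,p+[0,0,.0165],-42,th,133,pts))
balls('top',[.458,-.051,.03],25,.02)
asc(c,270,340,190,260)
E
```

```text
from [ 0.4139 -0.005   0.1903] yaw 138.51 t 35.85 w 0.0181 F [-0.4  0.5 -3.4]
scene red 39 [298. 239.] [ 0.4816 -0.0465  0.02  ] pan -0.1635 -0.2421
scene gold 12 [310. 190.] [ 0.54   -0.2406  0.02  ] pan -0.152 -0.4445
scene gold 8 [305. 238.] [ 0.4694 -0.0596  0.02  ] pan -0.1785 -0.252
scene blue 53 [308. 234.] [ 0.4682 -0.075   0.02  ] pan -0.1832 -0.2667
0 [[311.0, 230.0], [309.0, 236.0], [318.0, 234.0], [292.0, 223.0], [314.0, 218.0]]
14 [[315.0, 240.0], [313.0, 245.0], [323.0, 242.0], [296.0, 237.0], [318.0, 232.0]]
top red 31 [279. 234.] [ 0.478  -0.0466  0.02  ] pan -0.1671 -0.2413
top gold 30 [286. 237.] [ 0.4676 -0.0666  0.02  ] pan -0.1819 -0.2584
top blue 32 [280. 240.] [ 0.4574 -0.0509  0.02  ] pan -0.1881 -0.2407
190 bb.bbbb+-......bb-++b.--.....-+++..
192 bbbbbbb-++-++--++++-b.........+++#G
194 bbbbbbbb+++++----.b-b.........+++GG
196 bbbbbbbb-+-++bbbbb.--..--GG...+++GG
198 bbbbbbbb.++++bb-bbbG+++++GG..-++-GG
200 bbbbbbbbb-+++bbbbbbG++++-+++.-++GGG
202 bbbbbb-bbb+++.-bbbb-++++.#+-.-++GGG
204 -bbbbbb-bbbbbbbbbbb-++++.....+++GGG
206 bbbbbbb.bbbbbbbbbbbb-+++.....++GGGG
20
[... 337 characters left out ...]
##########...-#.....
226 .......##################....#-....
228 .....G###################....##bbb.
230 G.....#+#################....+#....
232 ......###################....+#-...
234 ..G..b#+##################...+++...
236 ....G.+######bbbb+#######....+#-...
238 .......######bbb+b--+####-...-###..
240 G......+#####bbb-######++-###+###bb
242 ..G.b..b#####bb+--+#+####+###+##+Gb
244 ....G....#####++---++####++##+###..
246 .........-+#####----#####++##+###..
248 G..b......+++####---+#####+##+###.G
250 ...G.......-+++#++--+#####+##++++-.
252 G.b..b.......-+++++-+#####+##+++++.
254 G.G.............--+-+#+++++#++----.
256 ....G...............++++++-----....
258 .......G......G......+-----......b.
```

```bash
python3 - <<'E'
from h import *
plan([(.414,-.005,.235,138.5),(.398,-.10,.235,148),(.388,-.19,.235,158),(.427,-.275,.185,167),(.427,-.275,.148,167)])
E
```

```text
from [ 0.4139 -0.005   0.1902] yaw 138.51 t 35.95 w 0.0177 F [-1.2 -0.8 -2.2]
dp [-0.1, 0.0, -44.8] roll 0.0 rows 0.7
dp [-51.0, -81.8, -0.0] roll -0.166 rows 1.5
dp [-39.2, -81.6, -0.0] roll -0.175 rows 1.4
dp [-68.0, -64.2, 50.0] roll -0.157 rows 1.7
dp [0.0, 0.0, 37.0] roll -0.0 rows 0.6
```

send_rows:
  steps:
    - {"dp":[0,0,-8],"roll":0,"jaw":5}
    - {"dp":[0,0,-20],"roll":0,"jaw":5}
    - {"dp":[0,0,-35],"roll":0,"jaw":5}
    - {"dp":[0,0,-45],"roll":0,"jaw":5}

```text
time_s: 36.45
tcp_pos: [0.4143, -0.0048, 0.2368]
eef_rot: [179.9, 0.1, 138.5]
contact_force: [0.6, 1.3, -2.9]
gripper_width: 0.0181
gripper_force: 6.0
```

send_rows:
  steps:
    - {"dp":[-8,-12,0],"roll":-0.03,"jaw":5}
    - {"dp":[-19,-30,0],"roll":-0.06,"jaw":5}
    - {"dp":[-30,-48,0],"roll":-0.1,"jaw":5}
    - {"dp":[-41,-66,0],"roll":-0.13,"jaw":5}
    - {"dp":[-51,-82,0],"roll":-0.166,"jaw":5}

```text
time_s: 37.08
tcp_pos: [0.3976, -0.1008, 0.2358]
eef_rot: [180.0, 0.0, 148.1]
contact_force: [0.3, 0.8, -3.8]
gripper_width: 0.0181
gripper_force: 6.0
```

send_rows:
  steps:
    - {"dp":[-8,-16,0],"roll":-0.03,"jaw":5}
    - {"dp":[-16,-33,0],"roll":-0.07,"jaw":5}
    - {"dp":[-24,-50,0],"roll":-0.1,"jaw":5}
    - {"dp":[-32,-66,0],"roll":-0.14,"jaw":5}
    - {"dp":[-39,-81,0],"roll":-0.175,"jaw":5}

```text
time_s: 37.7
tcp_pos: [0.3879, -0.1902, 0.2357]
eef_rot: [180.0, 0.0, 158.1]
contact_force: [0.1, 0.5, -2.4]
gripper_width: 0.0183
gripper_force: 6.0
```

send_rows:
  steps:
    - {"dp":[-15,-15,8],"roll":-0.03,"jaw":5}
    - {"dp":[-32,-30,20],"roll":-0.07,"jaw":5}
    - {"dp":[-48,-45,34],"roll":-0.1,"jaw":5}
    - {"dp":[-61,-57,45],"roll":-0.14,"jaw":5}
    - {"dp":[-68,-64,50],"roll":-0.157,"jaw":5}

```text
time_s: 38.33
tcp_pos: [0.4271, -0.275, 0.1848]
eef_rot: [-180.0, -0.1, 167.0]
contact_force: [-1.0, -0.2, -2.0]
gripper_width: 0.0179
gripper_force: 6.0
```

```bash
python3 - <<'E'
from h import *
plan([(.427,-.275,.150,167)])
s=r.get_state(); p=np.array(s['tcp_pos']); pts=((42,30,0),(42,-30,0),(-56,30,0),(22,30,26))
c=balls('top',[.458,-.051,.03],25,.02); c=cap('scene')
for th in (0,14): print(th,scp(c,p+[0,0,.0165],-13,th,133,pts))
asc(c,310,372,160,205)
E
```

```text
from [ 0.4271 -0.275   0.1848] yaw 167.04 t 38.33 w 0.0179 F [-1.  -0.2 -2. ]
dp [0.1, -0.1, 34.8] roll 0.001 rows 0.6
0 [[321.0, 175.0], [333.0, 166.0], [348.0, 190.0], [327.0, 171.0]]
14 [[330.0, 185.0], [342.0, 176.0], [358.0, 193.0], [334.0, 179.0]]
160 -....----..............-....---
162 ..------.....................--
164 ..........-...................-
166 b......-.........-.............
168 b-...............---...........
170 b..-.......-......-......-.....
172 .-..............-...++++-...--b
174 bb-..--..-..........+++-+--++-.
176 bbb-..-.---.........--+--+++++.
178 -bb...-.--..G...-###+---++++++.
180 bbb.......-GGG#+###+++++++-+++.
182 bbb-.....GGGGG-+-+#+++++++-++--
184 bbb-....GGGGG#+-------++++-++--
186 bbb-..-GGGGG###-++++-+-+++-+--.
188 bb.b-GGGGGGGGG++-++-+++++----..
190 bbb-GGGGGGGGGGGGGGG+++++----...
192 bbbGGGG-GGGGGGGG.GGGGGG--...b..
194 bbb-GGGG-GGGGGGGG-GGGGGGGGGG...
196 .bbGGGGGG-GGGGGGGGGGGGGGGGGGGG.
198 b-bGGGGGGGGGGGGGGGGGGGGGGG-GGGG
200 bb.-GGGGGGGGGGGGGG.GGGGGGGGGGGG
202 bb.GGGGGGGGGGGGGGGGGGGGGGG-GGGG
204 bb.G-GGGGGG-GGGGGG.GGGGGG-GGGGG
```

send_rows:
  steps:
    - {"dp":[0,0,8],"roll":0,"jaw":5}
    - {"dp":[0,0,20],"roll":0,"jaw":5}
    - {"dp":[0,0,32],"roll":0,"jaw":5}
    - {"dp":[0,0,36],"roll":0,"jaw":5}
    - {"dp":[0,0,36],"roll":0,"jaw":5}

```text
time_s: 39.05
tcp_pos: [0.4269, -0.2742, 0.1488]
eef_rot: [-180.0, -0.0, 167.0]
contact_force: [0.9, 0.7, -3.0]
gripper_width: 0.0184
gripper_force: 6.0
```

send_rows:
  steps:
    - {"dp":[0,0,7],"roll":0,"jaw":5}
    - {"dp":[10,0,13],"roll":0,"jaw":5}
    - {"dp":[20,0,18],"roll":0,"jaw":5}
    - {"dp":[30,0,23],"roll":0,"jaw":5}
    - {"dp":[38,0,27],"roll":0,"jaw":5}

```text
time_s: 39.67
tcp_pos: [0.3895, -0.2656, 0.1218]
eef_rot: [180.0, 0.0, 167.0]
contact_force: [0.9, -0.4, -2.1]
gripper_width: 0.0179
gripper_force: 6.0
```

```bash
python3 - <<'E'
from h import *
plan([]); s=r.get_state(); p=np.array(s['tcp_pos']); pts=((42,30,0),(42,-30,0),(-56,30,0),(22,30,26),(-42,30,40))
c=balls('scene',[.458,-.051,.03],25,.02)
for th in (0,5): print(th,scp(c,[p[0],p[1],.1375],-13,th,133,pts))
asc(c,310,372,180,216)
E
```

```text
from [ 0.3895 -0.2656  0.1218] yaw 167.03 t 39.67 w 0.0179 F [ 0.9 -0.4 -2.1]
scene red 51 [300. 241.] [ 0.4741 -0.0436  0.02  ] pan -0.1701 -0.2375
scene gold 39 [308. 237.] [ 0.4621 -0.0668  0.02  ] pan -0.1872 -0.2573
scene blue 58 [308. 244.] [ 0.4511 -0.043   0.02  ] pan -0.1924 -0.2316
0 [[329.0, 198.0], [341.0, 188.0], [357.0, 213.0], [336.0, 194.0], [354.0, 200.0]]
5 [[332.0, 201.0], [344.0, 192.0], [360.0, 215.0], [338.0, 197.0], [357.0, 202.0]]
180 -bb...-...-GGGG................
182 bbb--....GGGGGGG......-..-.....
184 bbb-....GGGGGGGGGG-..G......GG.
186 bbb-..-GGGGGG+GGGGGG##.........
188 bb.b-GGGGGGGGGGG+GG-++##b......
190 bbbbGGGGGGGGGGG####G+++++#.....
192 bbbGGGG-GGGGGG#######++++--+...
194 bbb.GGGG-GGGG#########++-++....
196 bbbGGGGGG-G+##-#########-+--+G.
198 .b.GGGGGGGG###+++#######+-+++GG
200 bbb-GGGGGGGGG#++++-+###+++++--G
202 bbbGGGGGGGGGGG+++++--+#-+--+---
204 bbbG-GGGGGG-GGGG+++++--+--++-.G
206 bbbGGGGGGGGGGGGGGG++++------.GG
208 .bb.GGGGGGGGGGGGGG.G-++----.GGG
210 bbb...GGGGGGGGGGGGGGG--.-.GGGG.
212 bbb.....GGGGGGGGGG-GGGGG.GGGG-+
214 bbb......GGGGGGGGGGGGGGG.GG..-+
```

send_rows:
  steps:
    - {"dp":[0,0,1.5],"roll":0,"jaw":5}
    - {"dp":[2,0,3],"roll":0,"jaw":5}
    - {"dp":[2,0,3],"roll":0,"jaw":5}

```text
time_s: 40.1
tcp_pos: [0.3899, -0.2659, 0.1202]
eef_rot: [-180.0, 0.2, 167.1]
contact_force: [0.5, 0.9, 4.8]
gripper_width: 0.018
gripper_force: 6.0
```

send_rows:
  steps:
    - {"dp":[-2,0,1],"roll":0,"jaw":5}
    - {"dp":[-2,0,1],"roll":0,"jaw":5}

```text
time_s: 40.35
tcp_pos: [0.3909, -0.2661, 0.119]
eef_rot: [-180.0, 0.1, 167.1]
contact_force: [-2.1, 1.5, 6.7]
gripper_width: 0.0178
gripper_force: 6.0
```

send_rows:
  steps:
    - {"dp":[0,0,-1],"roll":0,"jaw":22}
    - {"dp":[0,0,-1],"roll":0,"jaw":26}
    - {"dp":[0,0,-1],"roll":0,"jaw":40}
    - {"dp":[0,0,-1],"roll":0,"jaw":40}

```text
time_s: 40.85
tcp_pos: [0.39, -0.2658, 0.1191]
eef_rot: [180.0, -0.0, 167.0]
contact_force: [-0.9, -0.5, 0.2]
gripper_width: 0.0336
gripper_force: 0.0
```

```bash
python3 - <<'E'
from h import *
plan([]); s=r.get_state(); p=np.array(s['tcp_pos']); pts=((42,30,0),(42,-30,0),(-56,30,0),(22,30,26),(-42,30,40))
c=cap('scene'); print(scp(c,[p[0],p[1],.1375],-13,0,133,pts)); asc(c,310,372,182,216)
w=cap('wrist'); asc(w,240,320,225,290,4)
E
```

```text
from [ 0.39   -0.2658  0.1191] yaw 167.04 t 40.85 w 0.0336 F [-0.9 -0.5  0.2]
[[329.0, 197.0], [341.0, 188.0], [356.0, 213.0], [335.0, 194.0], [354.0, 200.0]]
182 .bb-.-...GGGGGGG...............
184 b-b.....GGGGGGGGGG-+...........
186 bbb-.--GGGGGG-GGGGG+##......GG.
188 bbbb-GGGGGGGGGGG#GG+++##.G.....
190 bbbbGG+GGGGGGGG####++++++#b....
192 bbbGGGG-GGGGGG######++++---..G.
194 b.b.GGGG-GGG##########++--.....
196 bb.GGGGGG-G###+#########-++-+G.
198 bb.GGGGGGGG###+++#######+-++-GG
200 bb.-GGGGGGGGG+++++++###+---+--G
202 ...GGGGGGGGGGG-++++--#+--++---G
204 bbbG-GGGGGGGGGGG+++-+++-+----GG
206 bbbGGGGGGGGGGGGGGG++-+------GGG
208 bb..GGGGGGGGGGGGGG.G-+----GGGGG
210 bbb...GGGGGGGGGGGGGGGG----GGGG.
212 bb.....GGGGGGGGGGG+GGGGG-GGGG-+
214 .bb.....bGGGGGGGG.GGGGGGGGGG.-+
225 GG+####.......#####G
229 +-#####.......#####-
233 GG#####.......#####G
237 --#####.......#####-
241 GG#####.......#####G
245 GG#####.......###+#G
249 G.+###+.......####-.
253 +.+###-.......+##+-.
257 -..###.........###..
261 ...###.+++++++.##+..
265 ...###.#######.##+..
269 ...###.#######.###..
273 ...###.#######.###..
277 ...###+###########..
281 ...###############..
285 ..G###############-.
289 ..GGGGGGGGGGGGGGGGG.
```

send_rows:
  steps:
    - {"dp":[0,0,0],"roll":0,"jaw":60}
    - {"dp":[0,0,-5],"roll":0,"jaw":60}
    - {"dp":[0,0,-25],"roll":0,"jaw":60}
    - {"dp":[0,0,-60],"roll":0,"jaw":60}
    - {"dp":[0,0,-100],"roll":0,"jaw":60}

```text
time_s: 41.58
tcp_pos: [0.3896, -0.2657, 0.2202]
eef_rot: [-180.0, -0.1, 167.0]
contact_force: [-0.0, -0.4, -0.5]
gripper_width: 0.0527
gripper_force: 0.0
```

send_rows:
  steps:
    - {"dp":[0,0,-20],"roll":0,"jaw":60}
    - {"dp":[0,0,-20],"roll":0,"jaw":60}
    - {"dp":[0,0,-20],"roll":0,"jaw":60}
    - {"dp":[0,0,-20],"roll":0,"jaw":60}

```text
time_s: 42.08
tcp_pos: [0.3895, -0.2657, 0.2383]
eef_rot: [180.0, -0.1, 167.0]
contact_force: [-0.7, 0.4, -0.8]
gripper_width: 0.0527
gripper_force: 0.0
```

```bash
python3 - <<'E'
from h import *
plan([]); pts=((42,30,0),(42,-30,0),(-56,30,0),(22,30,26),(-42,30,40))
c=balls('scene',[.458,-.051,.03],25,.02); print(scp(c,[.39,-.2658,.1375],-13,0,133,pts)); asc(c,318,372,182,216)
w=cap('wrist'); asc(w,232,328,190,300,4); print(proj(w,[.39,-.2658,.1475]))
E
```

```text
from [ 0.3895 -0.2657  0.2383] yaw 167.03 t 42.08 w 0.0527 F [-0.7  0.4 -0.8]
scene red 50 [300. 241.] [ 0.4742 -0.0433  0.02  ] pan -0.17 -0.2373
scene gold 39 [308. 237.] [ 0.4621 -0.0668  0.02  ] pan -0.1872 -0.2573
scene blue 58 [308. 244.] [ 0.4511 -0.043   0.02  ] pan -0.1924 -0.2316
[[329.0, 197.0], [341.0, 188.0], [356.0, 213.0], [335.0, 194.0], [354.0, 200.0]]
182 ---..GGGGGGG.............G-
184 ....GGGGGGGGGG-+...........
186 ..-GGGGGG+GGGGG++#.........
188 -GGGGGGGGGGG#GG+++##G......
190 GGGGGGGGGGG####+++++##.....
192 GGG-GGGGGG######+++++--....
194 GGGG-GGG##########++++.....
196 GGGGG-G###+#########+++-+G.
198 GGGGGG+###+++#######+--+-GG
200 GGGGGGGGG++++++####+------G
202 GGGGGGGGGG-++++++##-+-++--G
204 -GGGGGG-GGGG+++++++++++--GG
206 GGGGGGGGGGGGGG++++------GGG
208 GGGGGGG-GGGGGG-G+++----GGGG
210 ..GGGGGGGGGGGGGGGG+.--GGGG.
212 ....GGGGGGGGGG-GGGGG-GGGG-+
214 ...b.GGGGGGGGGGGGGGG.GGG.-+
190 -.G---####.....####-----
194 --GGGG####.....####GGGGG
198 .-GGGG####.....####GGGGG
202 .-GGGG####+###-####GGGGG
206 ..-GGG####+###-####GGGGG
210 ..-GGG####+###-####GGGGG
214 ...GGG#############GGGGG
218 ...G--############+-----
222 ...GGG#############GGGGG
226 .--G++#############+++++
230 -..GGG############GGGGGG
234 ..-GGGG###########GGGGGG
238 ---G---###########++++++
242 ---GGGGGGGGGGGGGGGGGGGGG
246 ---G--------------------
250 ..-GGGGGGGGGGGGGGGGGGGGG
254 ..-GGGGGGGGGGGGGGGGGGGGG
258 ...G--------------------
262 ...GGGGGGGGGGGGGGGGGGGGG
266 ..-GGGGGGGGGGGGGGGGGGGGG
270 .--GGGGGGGGGGGGGGGGGGGGG
274 .--------.----------.#.-
278 .------------.----...+..
282 .----------------...-...
286 ------------------..#..b
290 ------------------------
294 ------------------------
298 ------------------------
[278.80452859 211.17010852]
```

Scoop stands on the mat, the gripper is clear of it, and all three chocolates are in the bowl. Handing in.

```bash
python3 -c "
from plant import r
print(r.close_job())"
```

```text
the job is handed in; nothing more can be done
None
```

The job is handed in at about 42 s on the robot clock: in the last images all three chocolates are in the bowl and the scoop stands released on its base on the bar mat, but the judge returned no verdict.

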